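# Comb the breadsticks into the fluted pan

## Robot

A 6-joint arm with a two-finger parallel gripper is mounted at the origin on the work surface; the furniture and walls round the work are solid. World frame = base frame: x ahead of the robot, y to its left, z up, the work surface at z = 0. Lengths are in mm, angles in rad, forces in N, time in s.
With the tool pointing down it reaches from about 400 to 925 mm from the base axis. Payload 12.5 kg.
Tool frame: the origin (TCP) lies between the finger pads, 19 mm behind the fingertips; this is the grasp point; z points along the fingers, y is the line along which they close (so a half turn about z gives the same grasp; the last joint's range is limited). The gripper opens to 95 mm and grips with 3 to 60 N. Pads are 20 mm wide; open, the fingers measure 119 mm over their backs; the gripper's body (75 mm by 180 mm) begins 59 mm behind the grasp point.
Start: joints at [1.22, 0.491, 1.559, -0, 1.092, -0.106], TCP at [151.458, 606.387, 233.461] pointing down, gripper open.
Joint ranges: [-3.1, 3.1], [-0.84, 2.19], [0.05, 2.79], [-1.13, 4.28], [0.06, 2.93], [-2.69, 2.69]. Speed limits (rad/s): [2.22, 2.22, 2.79, 3.14, 3.14, 3.14].

## Interface

Orientations are given as [roll, pitch, yaw] about the fixed x, y, z axes, in that order (R = Rz(yaw) Ry(pitch) Rx(roll)).
In Python, from cell import env gives the robot as it stands. The module is installed in compiled form; this text tells all that it offers.
- The arm moves only by the tool drive_tool, never from a script. Its argument "rows" is a list that holds one entry, the list of rows, each a list of 7 numbers: the shift along the tool's x, y, z scaled (see below), then the turn, a rotation vector about the tool's x, y, z scaled (see below), then the opening, from 0 (shut) to 1 (fully open). In form: [[[tx, ty, tz, ax, ay, az, jaw], ...]]. A call has 1 to 5 rows; each row shifts and turns the commanded pose from where the row before left it, along the tool's axes as they then stand; what a row does not reach is not made up. The controller multiplies each number of a shift by 250 mm and each number of a turn by 180 degrees. A row lasts 1/8 s, in which the tool goes at most 62.5 mm and 10.7 degrees, less where a joint would pass 70% of its speed; a pose out of reach is approached as far as the arm can. A call with a number of a shift or a turn outside -1 to 1 is refused whole. A call with a gripper value outside its range is refused whole. The fingers move at their own pace and stop on an object; the grip force is fixed at half the most. Time passes only in rows, so rows that do not move let the fingers close. It gives the time, the measured TCP pose, the force, the opening and the grip force at its end, in the units of the state.
- env.state(): the state, without advancing time (a new reading comes with each control period).
- env.read_camera(name): name is "scene" or "top"; returns a dict with "color" (420x560x3 uint8, blue, green, red), "camera_matrix" (3x3 intrinsics, pixels), "k1" (the pictures are not rectified: a ray, as slopes to the right and down, at radius r is drawn at 1 + k1 r^2 times it, then the intrinsics apply), "pose" (4x4, takes a point from camera to world coordinates). Camera axes: x right, y up, looking along -z (the intrinsics and any distortion apply to the point x, -y, -z); pixel columns grow to the right and rows downward; lengths in mm; the calibration is good to about 2 mm. A picture is of the moment at which its call begins. There is no depth.
- env.job_done(): hands the job in; it is judged then, once.
Trained networks look in a picture, given as the dict that the camera call returned (one of the last four; its "shot" number tells which), for a name from the list of things; names that differ only in an ending like _2 or _b are one class to them, and where a whole thing is asked for, a point or a joint stands for the part that bears it (a point fixed in the world has none). Each returns a list of dicts, best first, with "score" (0 to 1); they miss things now and then, are a little off and sometimes report something else, mostly with a low value. They report only what shows in the picture. A call takes as long as a camera call. They do not tell look-alikes from the thing itself.
- env.search_frame(name, picture): "at" ([x, y, z] in mm, in the coordinates of the camera as it stood for that picture, good to about 4 mm: the middle of the surface that is visible of it).
- env.place_of(name, picture): "at" ([x, y, z] in mm, in the coordinates of the camera as it stood for that picture, good to about 4 mm: a listed point, or the origin of a listed thing).
The state is a dict: "t": time; "joints": joint angles; "qvel": joint speeds; "tau": joint torques, N m; "eef_pos": TCP position; "tcp_rot": TCP orientation; "ft_force": force on the tool from outside, world axes, zero at the start; "moment": the same for the moment, N m; "opening": opening from 0.0 (shut) to 1.0 (fully open); "grip_force": force on a finger pad.
Only numpy, scipy, OpenCV 4.12 (cv2) and the standard library are available. Lean on these libraries where they do the work, as an engineer would, in place of code of your own. Each camera call takes 0.05 s, during which the arm holds its last target. There are 200 camera calls.

## Task

The breadsticks were tipped into the fluted baking pan and lie askew under the wire shelf. Take the wooden rake from its rest and comb them with it until one breadstick lies straight in each of the pan's four channels, then set the rake back upright in its rest and let go. Keep the gripper itself off the bread, do not bump the shelf, and leave the pan, the jar and the mug where they stand.

Things in the scene. Friction and masses are not known exactly. Their poses are not given: they have to be found in the camera images.
- breadstick1: crisp golden breadstick, a straight rod of flat oval section, 120 long, 26 wide, 15 thick, with rounded ends, 30 g; origin in its middle, x along its length. It slides rather than rolls. They start askew by up to 24 degrees, either way, without crossing, the middle of each within some 8 of the middle of a channel of its own
- breadstick2: like breadstick1, same size
- breadstick3: like breadstick1, same size
- breadstick4: like breadstick1, same size
- pan: loose fluted aluminium pan, about 1 kg, 170 long (x) by 240 wide (y), rim 19 high all round; origin under its centre, x away from the robot within 6 degrees. Four channels run along x, middles at y = -75, -25, 25, 75, floors 2 above the worktop, gently sloping up to ridges at y = -100, -50, 0, 50, 100, crests 5 above the worktop, and flat shoulders of that height beyond
- channel1 (a point): middle of the floor of the channel at the pan's y = -75; axes as the pan's
- channel2 (a point): the same, y = -25
- channel3 (a point): the same, y = 25
- channel4 (a point): the same, y = 75
- rake: wooden rake like a bench scraper with pegs, 180 g; origin amid the row of peg tips, z up to the handle, y along the head, x through it (both faces alike). Five round-ended pegs, 12 thick, 45 long, at y = -100, -50, 0, 50, 100, as the pan's ridges. Head: z 45 to 71, 26 thick, 222 long. Flat handle: z 71 to 137, 20 thick (x), 64 wide (y). Grip it across its thickness, TCP near z = 110
- rest: fixed wooden rest of the rake, 56 by 250, 52 high; origin under its centre, y along its slot. The slot is 22 wide, 223 long and open at the top; the pegs hang in it and the head sits on top, so the stored rake stands upright, its origin 7 above the rest's origin, its y along the rest's y
- shelf: fixed wire shelf, 135 deep (x), 440 wide (y), on thin legs at its corners, its wires 314 to 320 above the worktop, small jars on top; origin on the worktop under its centre, x away from the robot. Its front edge (x = -67) lies about 27 nearer the robot than the pan's middle, so there the rake is used with its handle leaning back to the robot by 25 to 40 degrees
- jar: glass jar with a lid, 64 in diameter, 94 high, left of the pan; origin under its centre
- mug: two-tone mug, 80 in diameter, 114 with the handle, 94 high, at the left; origin under its centre
Mind the look-alikes: they are no part of the job. Leave any blue or pink look-alike of the breadstick1 alone. What is shaped like the breadstick2 but blue is not meant.

How it is judged:
By the outcome, as a careful person would: the job done as asked, in the order asked, and still so for the second after the job is handed in, with the robot touching nothing.
It also fails if it takes over 61 s, if anything falls off the work surface, if the arm or the gripper's body presses on something with over 40 N, if the wrist force passes 120 N, or if a joint passes its speed limit or range.

## Working session

There is one attempt and no reset: what is moved stays moved. The work goes in short steps, Python scripts to look and compute and a tool call to move; the robot and the scene stay as the last step left them, time stands still between calls to the robot, and variables do not carry over. Pictures are saved under pics/ and viewed, at most 10 in all, crops included, and the job is handed in when it is done.

Besides the shell and the picture viewer there is one more tool, called after ">>>" by a JSON object that holds its "method" and its "body", one argument or row to a line. drive_tool: Moves the arm, as the interface text tells. Its arguments: {"type":"object","properties":{"rows":{"type":"array","items":{"type":"array","items":{"type":"array","items":{"type":"number","minimum":-1,"maximum":1}}}}},"required":["rows"]}

```bash
mkdir -p pics
cat > h.py <<'E'
import numpy as np, cv2
from cell import env
from scipy.spatial.transform import Rotation as R
def shot(n,save=None):
    p=env.read_camera(n)
    if save: cv2.imwrite('pics/'+save,p['color'])
    return p
def w(p,at): return (p['pose']@np.r_[at,1])[:3]
def proj(p,X):
    X=np.atleast_2d(X).astype(float); c=(np.linalg.inv(p['pose'])@np.c_[X,np.ones(len(X))].T).T[:,:3]
    s=np.c_[c[:,0]/-c[:,2],-c[:,1]/-c[:,2]]; s=s*(1+p['k1']*(s**2).sum(1,keepdims=True))
    K=p['camera_matrix']; return s@K[:2,:2].T+K[:2,2]
def ray(p,uv):
    K=p['camera_matrix'];d=np.linalg.inv(K[:2,:2])@(np.array(uv,float)-K[:2,2]); s=d.copy()
    for _ in range(30): s=d/(1+p['k1']*(s@s))
    v=p['pose'][:3,:3]@np.r_[s[0],-s[1],-1]; return p['pose'][:3,3],v
def onz(p,uv,z):
    o,v=ray(p,uv); return o+v*(z-o[2])/v[2]
E
python3 - <<'E'
from h import *
np.set_printoptions(precision=1,suppress=True)
s=env.state();print(s['t'],s['eef_pos'],s['tcp_rot'],s['opening'],s['ft_force'])
for n in('scene','top'):
    p=shot(n,n+'0.png'); print(n,p['k1'],p['pose'],p['camera_matrix'])
    for k in('pan','rake','rest','shelf','jar','mug','channel1','channel2','channel3','channel4','breadstick1'):
        for f in('place_of','search_frame'):
            if f=='search_frame' and not k.startswith('b'): continue
            for d in getattr(env,f)(k,p)[:6]:
                X=w(p,d['at']);print(k,f,round(d['score'],2),X,proj(p,X)[0],{a:b for a,b in d.items() if a not in('at','score')})
print(env.state()['t'])
E
```

```text
0.0 [151.4 606.2 232.9] [-3.1 -0.   2.9] 0.9995260108298579 [ 0.7 -0.5 -0.9]
scene 0.001802128543063233 [[    0.8     0.3    -0.5  -267.2]
 [   -0.6     0.4    -0.7 -1008.9]
 [   -0.      0.9     0.5   757.5]
 [    0.      0.      0.      1. ]] [[398.    0.  281.3]
 [  0.  398.  208.7]
 [  0.    0.    1. ]]
pan place_of 0.57 [607.  -23.5   1. ] [299.9 209. ] {}
rake place_of 0.87 [ 468.8 -308.1    5.3] [327.  256.3] {}
rest place_of 0.56 [ 469.8 -305.2   -0.8] [326.6 257.3] {}
jar place_of 0.72 [399.3 221.6   2.2] [219.2 202.8] {}
mug place_of 0.59 [615.2  -2.   14.2] [297.8 203.3] {}
mug place_of 0.55 [317.  346.4   1. ] [185.6 198.4] {}
channel1 place_of 0.88 [619.2  49.4   3.2] [289.9 200.6] {}
channel1 place_of 0.7 [606.2 -98.1   5.9] [313.2 215.5] {}
channel1 place_of 0.68 [ 467.6 -305.5    0.5] [326.2 257.3] {}
channel1 place_of 0.65 [610.7   4.7   1.1] [295.8 206. ] {}
channel1 place_of 0.59 [606.8 -49.    6.2] [304.3 210.4] {}
channel2 place_of 0.88 [619.2  49.4   3.2] [289.9 200.6] {}
channel2 place_of 0.7 [606.2 -98.1   5.9] [313.2 215.5] {}
channel2 place_of 0.68 [ 467.6 -
[... 2831 characters left out ...]
74 [621.7   3.4  11.5] [249.  180.2] {}
breadstick1 place_of 0.72 [609.  -92.1   9.8] [281.1 184.6] {}
breadstick1 place_of 0.66 [ 461.3 -467.5    3.2] [407.5 234.1] {}
breadstick1 place_of 0.63 [479.1 349.3   6.6] [130.4 228.2] {}
breadstick1 place_of 0.59 [610.5  49.8   7.7] [233.4 184.2] {}
breadstick1 search_frame 0.85 [607.7  49.5  12.3] [233.3 184.8] {}
breadstick1 search_frame 0.77 [388.2  86.6  12. ] [219.6 259.4] {}
breadstick1 search_frame 0.63 [611.1   0.6  18.6] [249.8 183.2] {}
breadstick1 search_frame 0.62 [478.  345.2  13.2] [131.  228.3] {}
breadstick1 search_frame 0.59 [604.  -44.5  17.8] [265.1 185.6] {}
breadstick1 search_frame 0.59 [607.5 -90.3  15.7] [280.6 184.7] {}
1.3
```

Run:
```python
import cv2
a=cv2.imread('pics/top0.png');b=cv2.imread('pics/scene0.png')
cv2.imwrite('pics/topc.png',cv2.resize(a[120:300,110:430],None,fx=2.5,fy=2.5,interpolation=2))
cv2.imwrite('pics/scenec.png',cv2.resize(b[130:310,160:400],None,fx=3.3,fy=3.3,interpolation=2))
```

```text
(no output)
```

View pics/topc.png

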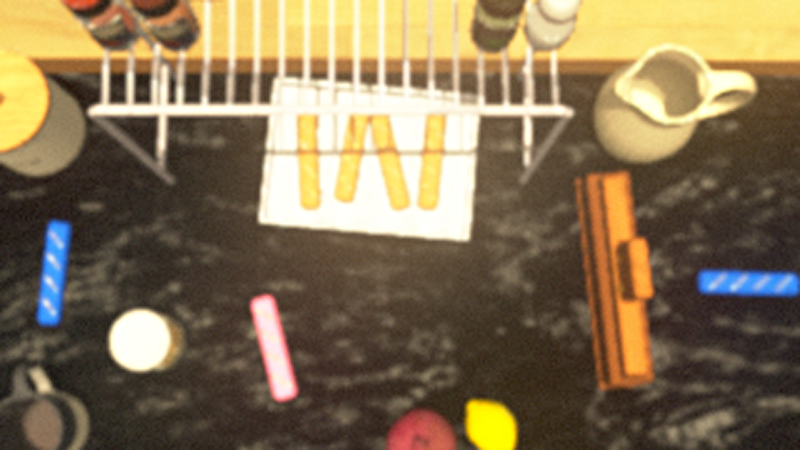

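View pics/scenec.png

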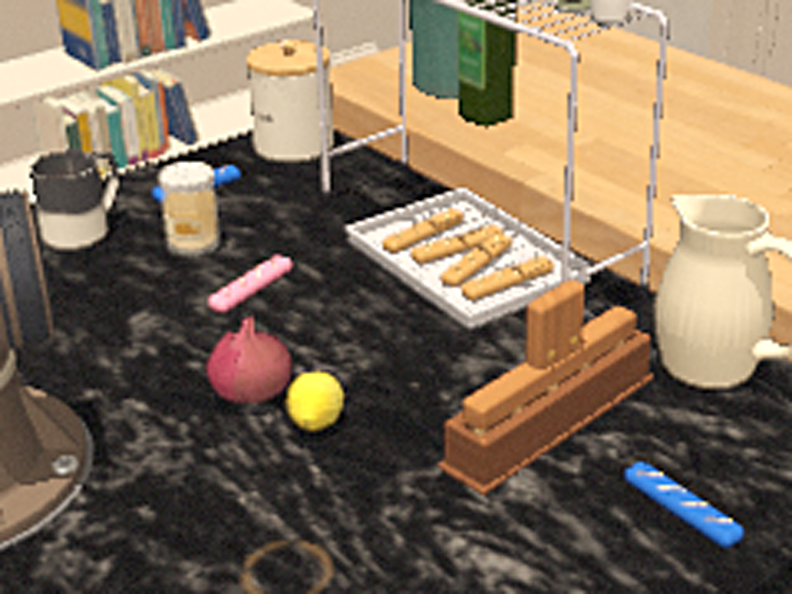

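The four golden sticks lie in the pan at top px ≈(233,184), (250,182), (265,186) and (281,185). The blue ones (top (131,228) and (407,234)) and the pink one (219,259) are look-alikes, so I leave them alone. The rake stands in its rest at about (355,231). The crop is enough to confirm this. Next I fit the poses from silhouettes in both views.

```bash
cat > fit.py <<'E'
from h import *
from scipy.optimize import minimize
S=4
def box(T,lo,hi):
    c=np.array([[x,y,z] for x in(lo[0],hi[0]) for y in(lo[1],hi[1]) for z in(lo[2],hi[2])],float)
    x,y,z,a=T; return c@R.from_euler('z',a).as_matrix().T+[x,y,z]
def render(p,boxes,roi):
    x0,y0,x1,y1=roi; m=np.zeros(((y1-y0)*S,(x1-x0)*S),np.uint8)
    for b in boxes:
        q=((proj(p,b)-[x0,y0]+.5)*S-.5); cv2.fillConvexPoly(m,cv2.convexHull((q*16).round().astype(np.int32)),255,shift=4)
    return cv2.resize(m,(x1-x0,y1-y0),interpolation=cv2.INTER_AREA)/255.
def fit(views,model,x0,step):
    # views: (pic,roi,softmask,weight)
    f=lambda v:sum((wt*abs(render(p,model(v),roi)-m)).sum() for p,roi,m,wt in views)
    best=None
    for k in range(3):
        r=minimize(f,x0 if best is None else best.x,method='Nelder-Mead',options=dict(initial_simplex=np.vstack([x0 if best is None else best.x]+[(x0 if best is None else best.x)+e for e in np.diag(step)/(1+k)]),maxiter=400,xatol=.05,fatol=.05)); best=r
    return best
E
cat > m1.py <<'E'
from fit import *
np.set_printoptions(precision=2,suppress=True)
sc=shot('scene'); tp=shot('top')
def crop(p,roi): x0,y0,x1,y1=roi; return p['color'][y0:y1,x0:x1].astype(float)
# pan
rs=(255,180,345,235); rt=(200,165,310,225)
ms=[np.clip((crop(p,r).max(2)-105)/60+.5,0,1) for p,r in((sc,rs),(tp,rt))]
ms=[cv2.medianBlur((m*255).astype(np.uint8),3)/255. for m in ms]
pan=lambda v:[box([v[0],v[1],0,v[2]],(-85,-120,0),(85,120,19))]
for name,vs in(('both',[(sc,rs,ms[0],1),(tp,rt,ms[1],1)]),('scene',[(sc,rs,ms[0],1)]),('top',[(tp,rt,ms[1],1)])):
    r=fit(vs,pan,np.array([610,-22,-.05]),[8,8,.05]);print('pan',name,r.x,r.fun)
    if name=='both': pf=r.x
rs2=(290,205,365,285); rt2=(335,180,380,285)
def om(p,r):
    h=cv2.cvtColor(crop(p,r).astype(np.uint8),cv2.COLOR_BGR2HSV); 
    return cv2.morphologyEx(((h[...,0]<20)&(h[...,1]>90)&(h[...,2]>55)).astype(np.uint8),cv2.MORPH_OPEN,np.ones((3,3)))*1.
mo=[om(sc,rs2),om(tp,rt2)]
def rr(v):
    T=[v[0],v[1],0,v[2]]; c,s=np.cos(v[2]),np.sin(v[2]); K=[v[0]+c*v[3]-s*v[4],v[1]+s*v[3]+c*v[4],7,v[2]]
    return [box(T,(-28,-125,0),(28,125,52)),box(K,(-13,-111,45),(13,111,71)),box(K,(-10,-32,71),(10,32,137))]
for name,vs in(('both',[(sc,rs2,mo[0],1),(tp,rt2,mo[1],1)]),('scene',[(sc,rs2,mo[0],1)]),('top',[(tp,rt2,mo[1],1)])):
    r=fit(vs,rr,np.array([470,-308,np.pi/2+.1-np.pi,0,0]),[8,8,.05,4,4]);print('rake',name,r.x,r.fun)
    if name=='both': rf=r.x
def ov(p,roi,bs,f):
    x0,y0,x1,y1=roi; im=cv2.resize(crop(p,roi).astype(np.uint8),None,fx=f,fy=f,interpolation=cv2.INTER_CUBIC)
    for b in bs:
        q=((proj(p,b)-[x0,y0]+.5)*f).astype(int)
        for i in range(8):
            for j in range(i):
                if bin(i^j).count('1')==1: cv2.line(im,tuple(map(int,q[i])),tuple(map(int,q[j])),(0,255,0),1)
    return im
tiles=[cv2.resize(t,(400,300)) for t in(ov(sc,rs,pan(pf),4),ov(tp,rt,pan(pf),4),ov(sc,rs2,rr(rf),5),ov(tp,rt2,rr(rf),5))]
cv2.imwrite('pics/ov1.png',np.vstack([np.hstack(tiles[:2]),np.hstack(tiles[2:])]))
E
python3 m1.py
```

```text
pan both [608.65 -22.28  -0.09] 2533.9960784313726
pan scene [615.9  -20.66  -0.08] 1390.6431372549018
pan top [600.64 -26.2   -0.16] 997.364705882353
rake both [ 469.4  -304.39   -1.47    3.26   -2.14] 1532.756862745098
rake scene [ 468.86 -305.21   -1.46    3.33   -2.79] 543.0039215686274
rake top [ 469.3  -303.63   -1.47    4.61    0.42] 980.1490196078432
```

View pics/ov1.png

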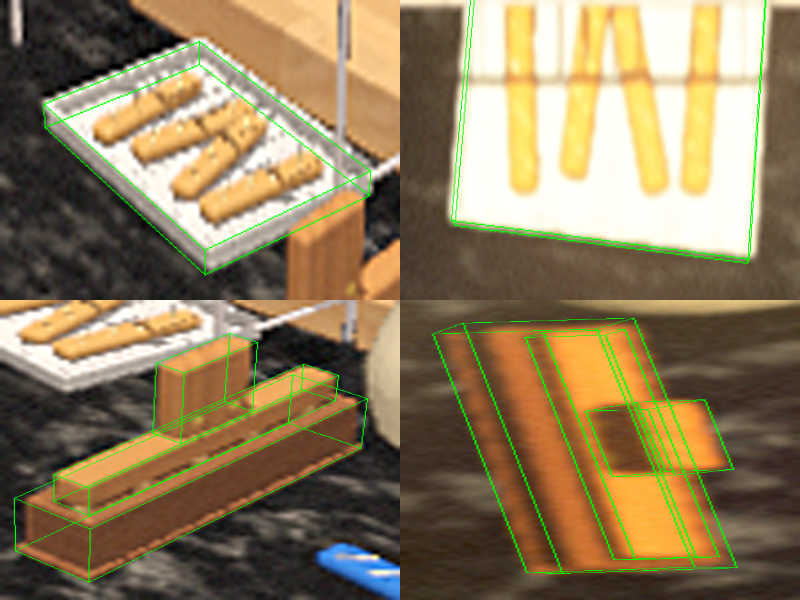

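```bash
cat > m2.py <<'E'
from fit import *
np.set_printoptions(precision=3,suppress=True)
def pics(): return shot('scene'),shot('top')
pan=lambda v:[box([v[0],v[1],0,v[2]],(-85,-120,0),(85,120,19))]
def panfit(sc,tp,x0=np.array([610,-22,-.08]),excl=None):
    vs=[]
    for p,roi,th,rows in((sc,(255,180,345,240),125,None),(tp,(200,150,312,225),165,163)):
        xa,ya,xb,yb=roi; c=p['color'][ya:yb,xa:xb]
        hsv=cv2.cvtColor(c,cv2.COLOR_BGR2HSV); g=hsv[...,2].astype(float)
        m=np.clip((g-th)/60+.5,0,1)*(hsv[...,1]<70)
        m0=(render(p,pan(x0),roi)>.5).astype(np.uint8)
        ins=cv2.erode(m0,np.ones((9,9))); m[ins>0]=1
        wt=((cv2.dilate(m0,np.ones((9,9)))-ins)>0)*1.
        if rows: wt[:rows-ya+12]=0
        if rows is None:
            bad=(hsv[...,1]>=70)&(m0==0); wt[cv2.dilate(bad.astype(np.uint8),np.ones((3,3)))>0]*=(m0>0)[cv2.dilate(bad.astype(np.uint8),np.ones((3,3)))>0]*0
            q=proj(p,excl) if excl is not None else None
        vs.append((p,roi,m,wt))
    out={}
    for n,v in(('both',vs),('scene',vs[:1]),('top',vs[1:])):
        r=fit(v,pan,np.array(x0,float),[6,6,.04]); out[n]=r; print('pan',n,r.x,round(r.fun,1))
    return out['both'].x
if __name__=='__main__':
    sc,tp=pics(); panfit(sc,tp)
    # breadstick mask axes, top + scene
    for p,roi,nm in((tp,(205,150,305,212),'top'),(sc,(255,180,345,240),'scene')):
        xa,ya,xb,yb=roi; h=cv2.cvtColor(p['color'][ya:yb,xa:xb],cv2.COLOR_BGR2HSV)
        m=((h[...,1]>70)&(h[...,2]>120)&(h[...,0]>8)).astype(np.uint8)
        n,l,st,ce=cv2.connectedComponentsWithStats(m)
        for i in range(1,n):
            if st[i,4]<60: continue
            v,u=np.nonzero(l==i); X=np.array([onz(p,(a+xa,b+ya),16)[:2] for a,b in zip(u,v)])
            ctr=X.mean(0); d=np.linalg.eigh(np.cov((X-ctr).T)); e=d[1][:,1]; t=(X-ctr)@e
            print(nm,st[i],ctr,'ang',np.degrees(np.arctan(e[1]/e[0])),'len',t.min(),t.max())
E
python3 m2.py
```

```text
pan both [611.114 -20.442  -0.084] 212.0
pan scene [615.139 -19.751  -0.088] 51.9
pan top [610.557 -24.575  -0.085] 117.0
top [ 78   0  22  12 114] [ 700.519 -131.804] ang 78.68244393351556 len -32.32415803502101 35.67128613504582
top [ 72  15  12  39 324] [609.577 -95.609] ang -6.270878972547205 len -58.58973575179019 58.25126535300866
top [ 23  16  11  38 311] [608.438  50.022] ang 3.200424570642291 len -55.94894468638004 56.54502669535254
top [ 39  16  30  38 620] [611.205 -23.928] ang 15.67018767309151 len -57.32324374164084 66.84925187150327
scene [ 29   0  48  23 554] [755.341  52.663] ang 88.34925539934473 len -132.60269045856055 134.78205320412746
scene [ 78   0  12  30 331] [789.551 -51.026] ang 43.865634689695916 len -124.64457861212593 125.43487914969478
scene [ 21  13  25  14 134] [605.431  45.201] ang 4.6461306551937795 len -62.45390141940906 63.84339728129642
scene [ 30  18  43  23 434] [605.14  -55.576] ang 75.36129682740253 len -70.04065085000269 71.39868234890186
scene [ 64  35  26  25 494] [ 579.682 -215.465] ang 46.83769204378347 len -63.742823123433276 93.27955903401681
```

```bash
cat > plan.py <<'E'
from h import *
import json,sys
def tool(phi,t):
    f,t=np.radians([phi,t]); y=np.array([np.cos(f)*np.cos(t),np.sin(f)*np.cos(t),np.sin(t)]); z=np.array([np.cos(f)*np.sin(t),np.sin(f)*np.sin(t),-np.cos(t)])
    return np.c_[np.cross(y,z),y,z]
def cur():
    s=env.state(); M=R.from_euler('xyz',s['tcp_rot']).as_matrix(); return np.array(s['eef_pos']),M
def angs(M):
    t=np.degrees(np.arcsin(M[2,1])); return np.degrees(np.arctan2(M[1,1],M[0,1])),t
def plan(wps,dec=3,vmax=60,wmax=9.5):
    """wps: (x,y,z,phi,tilt,jaw[,min rows])"""
    p,M=cur(); a=np.r_[p,angs(M)]; rows=[]
    for wp in wps:
        b=np.array(wp[:5],float); jaw=wp[5]
        ang=np.linalg.norm((R.from_matrix(tool(*a[3:])).inv()*R.from_matrix(tool(*b[3:]))).as_rotvec(degrees=True)); ang=max(ang,abs(b[3]-a[3])*np.cos(np.radians(b[4])))
        n=max(1,int(np.ceil(np.linalg.norm(b[:3]-a[:3])/vmax)),int(np.ceil(ang/wmax)),wp[6] if len(wp)>6 else 1)
        for k in range(1,n+1):
            c=a+(b-a)*k/n; T=tool(c[3],c[4])
            sh=np.round(M.T@(c[:3]-p)/250,dec); tu=np.round(R.from_matrix(M.T@T).as_rotvec(degrees=True)/180,dec)
            rows.append([float(v) for v in np.r_[sh,tu]]+[jaw]); p=p+M@(sh*250); M=M@R.from_rotvec(tu*180,degrees=True).as_matrix()
        a=b
    for i in range(0,len(rows),5): print(json.dumps([[[0 if v==0 else v for v in r] for r in rows[i:i+5]]]).replace(' ',''))
    print(len(rows),'rows')
def st():
    s=env.state(); print('t',round(s['t'],2),np.round(s['eef_pos'],1),np.round(angs(cur()[1]),1),np.round(s['joints'],2),'F',np.round(s['ft_force'],1),'op',round(s['opening'],3),'g',round(s['grip_force'],1))
E
python3 - <<'E'
from plan import *
st()
plan([(430,250,235,20,0,.6),(460,-100,240,-40,0,.6),(467.5,-308,190,-84.2,0,.6)])
E
```

```text
t 1.5 [151.4 606.4 233.4] [76.  0.] [ 1.22  0.49  1.56  0.    1.09 -0.11] F [-0.7  0.3 -0.3] op 1.001 g 0.0
[[[-0.178,-0.139,-0.001,0,0,0.039,0.6],[-0.194,-0.116,-0.001,0,0,0.039,0.6],[-0.207,-0.092,0,0,0,0.039,0.6],[-0.217,-0.066,-0.001,0,0,0.038,0.6],[-0.222,-0.039,-0.001,0,0,0.039,0.6]]]
[[[-0.226,-0.012,-0.001,0,0,0.039,0.6],[-0.226,0.015,-0.001,0,0,0.039,0.6],[-0.222,0.044,0,0,0,0.039,0.6],[-0.194,-0.053,-0.003,0,0,0.048,0.6],[-0.199,-0.022,-0.003,0,0,0.047,0.6]]]
[[[-0.201,0.007,-0.003,0,0,0.048,0.6],[-0.197,0.037,-0.003,0,0,0.047,0.6],[-0.19,0.065,-0.003,0,0,0.048,0.6],[-0.177,0.094,-0.002,0,0,0.048,0.6],[-0.162,0.119,-0.003,0,0,0.047,0.6]]]
[[[-0.124,0.111,0.04,0,0,0.049,0.6],[-0.105,0.129,0.04,0,0,0.05,0.6],[-0.083,0.144,0.04,0,0,0.049,0.6],[-0.061,0.155,0.04,0,0,0.049,0.6],[-0.036,0.163,0.04,0,0,0.049,0.6]]]
20 rows
```

>>> {"method": "drive_tool", "body": {
  "rows": [
    [[-0.178,-0.139,-0.001,0,0,0.039,0.6],[-0.194,-0.116,-0.001,0,0,0.039,0.6],[-0.207,-0.092,0,0,0,0.039,0.6],[-0.217,-0.066,-0.001,0,0,0.038,0.6],[-0.222,-0.039,-0.001,0,0,0.039,0.6]]
  ]
}}

```text
t: 2.12
eef_pos: [326.5, 382.3, 234.7]
tcp_rot: [3.141, -0.0, 2.284]
ft_force: [0.4, 1.0, -0.3]
opening: 0.608
grip_force: 0.0
```

>>> {"method": "drive_tool", "body": {
  "rows": [
    [[-0.226,-0.012,-0.001,0,0,0.039,0.6],[-0.226,0.015,-0.001,0,0,0.039,0.6],[-0.222,0.044,0,0,0,0.039,0.6],[-0.194,-0.053,-0.003,0,0,0.048,0.6],[-0.199,-0.022,-0.003,0,0,0.047,0.6]]
  ]
}}

```text
t: 2.75
eef_pos: [438.9, 148.4, 236.4]
tcp_rot: [3.141, -0.0, 1.616]
ft_force: [-0.1, 0.4, -0.5]
opening: 0.597
grip_force: 0.0
```

>>> {"method": "drive_tool", "body": {
  "rows": [
    [[-0.201,0.007,-0.003,0,0,0.048,0.6],[-0.197,0.037,-0.003,0,0,0.047,0.6],[-0.19,0.065,-0.003,0,0,0.048,0.6],[-0.177,0.094,-0.002,0,0,0.048,0.6],[-0.162,0.119,-0.003,0,0,0.047,0.6]]
  ]
}}

```text
t: 3.38
eef_pos: [460.1, -101.7, 240.1]
tcp_rot: [3.141, -0.0, 0.869]
ft_force: [-0.2, 0.1, 0.5]
opening: 0.601
grip_force: 0.0
```

>>> {"method": "drive_tool", "body": {
  "rows": [
    [[-0.124,0.111,0.04,0,0,0.049,0.6],[-0.105,0.129,0.04,0,0,0.05,0.6],[-0.083,0.144,0.04,0,0,0.049,0.6],[-0.061,0.155,0.04,0,0,0.049,0.6],[-0.036,0.163,0.04,0,0,0.049,0.6]]
  ]
}}

```text
t: 4.0
eef_pos: [467.5, -309.5, 189.6]
tcp_rot: [3.142, -0.0, 0.096]
ft_force: [0.3, -0.2, 0.7]
opening: 0.598
grip_force: 0.0
```

Run:
```python
from plan import *
st()
plan([(467.5,-308,118,-84.2,0,.6,3)])
```

```text
t 4.0 [ 467.5 -309.5  189.6] [-84.5   0. ] [-0.7   0.45  1.77  0.    0.92  0.77] F [ 0.3 -0.2  0.7] op 0.598 g 0.0
[[[0,-0.002,0.096,0,0,-0.001,0.6],[0,-0.002,0.095,0,0,0,0.6],[0.001,-0.002,0.096,0,0,-0.001,0.6]]]
3 rows
```

>>> {"method": "drive_tool", "body": {
  "rows": [
    [[0,-0.002,0.096,0,0,0,0.6],[0,-0.002,0.095,0,0,0,0.6],[0,0,0.096,0,0,0,0.6],[0,0,0,0,0,0,0],[0,0,0,0,0,0,0]]
  ]
}}

```text
t: 4.62
eef_pos: [467.8, -307.2, 119.0]
tcp_rot: [3.141, -0.001, 0.101]
ft_force: [0.5, -0.1, -0.6]
opening: 0.442
grip_force: 0.0
```

>>> {"method": "drive_tool", "body": {
  "rows": [
    [[0,0,0,0,0,0,0],[0,0,0,0,0,0,0]]
  ]
}}

```text
t: 4.88
eef_pos: [467.7, -307.1, 118.9]
tcp_rot: [3.141, -0.001, 0.101]
ft_force: [0.7, 0.0, -0.3]
opening: 0.232
grip_force: 0.0
```

Run:
```python
from plan import *
st()
```

```text
t 4.88 [ 467.7 -307.1  118.9] [-84.2   0. ] [-0.7   0.54  1.84  0.    0.76  0.77] F [ 0.7  0.  -0.3] op 0.232 g 0.0
```

>>> {"method": "drive_tool", "body": {
  "rows": [
    [[0,0,0,0,0,0,0],[0,0,0,0,0,0,0],[0,0,0,0,0,0,0]]
  ]
}}

```text
t: 5.25
eef_pos: [467.7, -307.1, 118.7]
tcp_rot: [3.141, -0.001, 0.101]
ft_force: [-0.6, -0.6, 6.1]
opening: 0.212
grip_force: 30.0
```

Run:
```python
from plan import *
st()
plan([(467.5,-307,210,-84.2,0,0,3)])
```

```text
t 5.25 [ 467.7 -307.1  118.7] [-84.2   0. ] [-0.7   0.54  1.84  0.    0.76  0.77] F [-0.6 -0.6  6.1] op 0.212 g 30.0
[[[0,0,-0.122,0,0,0,0],[0,0,-0.121,0,0,0,0],[0,0,-0.122,0,0,0,0]]]
3 rows
```

```bash
cat >> plan.py <<'E'
PAN=dict(x=612.,y=-22.3,a=-4.9,L=111.7)
def tip(px,py,h,jaw=0,n=1,t=38,a=None,off=(0,0)):
    """waypoint putting rake origin at pan-frame (px,py), height h"""
    a=PAN['a'] if a is None else a; A=np.radians(PAN['a'])
    X=np.array([PAN['x']+px*np.cos(A)-py*np.sin(A),PAN['y']+px*np.sin(A)+py*np.cos(A),h])
    T=X-PAN['L']*tool(a,t)[:,2]
    return (*T,a,t,jaw,n)
E
python3 - <<'E'
from plan import *
print(tip(-5,0,45))
plan([(467.5,-307,215,-84.2,0,0,3),(430,-180,215,-35,0,0),(440,-30,200,-4.9,20,0),tip(-60,0,60),tip(-5,0,45)])
E
```

```text
(np.float64(538.5002184650341), np.float64(-15.99884595833676), np.float64(133.02080117787085), -4.9, 38, 0, 1)
[[[0,0,-0.128,0,0,0,0],[0,0,-0.129,0,0,0,0],[0,0,-0.128,0,0,0,0],[-0.017,-0.087,0,0,0,-0.046,0],[-0.003,-0.088,0,0,0,-0.045,0]]]
[[[0.008,-0.088,0,0,0,-0.046,0],[0.022,-0.086,0,0,0,-0.045,0],[0.033,-0.081,0,0,0,-0.046,0],[0.045,-0.077,0,0,0,-0.045,0],[0.128,-0.078,0.015,-0.027,0.002,-0.042,0]]]
[[[0.138,-0.061,0.009,-0.028,0.005,-0.042,0],[0.144,-0.044,0.008,-0.028,0.009,-0.041,0],[0.149,-0.025,0.008,-0.028,0.013,-0.039,0],[0.045,0.043,0.127,-0.05,0,0,0],[0.044,0.023,0.131,-0.05,0,0,0]]]
[[[0,0.136,0.183,0,0,0,0]]]
16 rows
```

>>> {"method": "drive_tool", "body": {
  "rows": [
    [[0,0,-0.128,0,0,0,0],[0,0,-0.129,0,0,0,0],[0,0,-0.128,0,0,0,0],[-0.017,-0.087,0,0,0,-0.046,0],[-0.003,-0.088,0,0,0,-0.045,0]]
  ]
}}

```text
t: 5.88
eef_pos: [454.6, -264.1, 214.6]
tcp_rot: [3.141, -0.0, 0.391]
ft_force: [0.5, 0.4, -2.1]
opening: 0.209
grip_force: 30.0
```

>>> {"method": "drive_tool", "body": {
  "rows": [
    [[0.008,-0.088,0,0,0,-0.046,0],[0.022,-0.086,0,0,0,-0.045,0],[0.033,-0.081,0,0,0,-0.046,0],[0.045,-0.077,0,0,0,-0.045,0],[0.128,-0.078,0.015,-0.027,0.002,-0.042,0]]
  ]
}}

```text
t: 6.5
eef_pos: [432.7, -142.5, 210.6]
tcp_rot: [3.055, -0.001, 1.093]
ft_force: [0.5, 0.7, -1.5]
opening: 0.209
grip_force: 30.0
```

>>> {"method": "drive_tool", "body": {
  "rows": [
    [[0.138,-0.061,0.009,-0.028,0.005,-0.042,0],[0.144,-0.044,0.008,-0.028,0.009,-0.041,0],[0.149,-0.025,0.008,-0.028,0.013,-0.039,0],[0.045,0.043,0.127,-0.05,0,0,0],[0.044,0.023,0.131,-0.05,0,0,0]]
  ]
}}

```text
t: 7.12
eef_pos: [459.9, -1.1, 185.1]
tcp_rot: [2.678, -0.079, 1.535]
ft_force: [-0.8, 0.4, -0.5]
opening: 0.209
grip_force: 30.0
```

>>> {"method": "drive_tool", "body": {
  "rows": [
    [[0,0.07,0.09,0,0,0,0],[0,0,0,0,0,0,0]]
  ]
}}

```text
t: 7.38
eef_pos: [486.7, -1.9, 172.7]
tcp_rot: [2.679, -0.079, 1.534]
ft_force: [0.2, -0.3, -0.9]
opening: 0.211
grip_force: 30.0
```

Run:
```python
from plan import *
st()
a=shot('scene','s2.png');b=shot('top','t2.png')
cv2.imwrite('pics/c2.png',np.vstack([cv2.resize(a['color'][170:260,230:370],None,fx=5,fy=5,interpolation=2)[:300,:700],cv2.resize(b['color'][150:220,190:330],None,fx=5,fy=5,interpolation=2)[:300,:700]]))
```

```text
t 7.38 [486.7  -1.9 172.7] [-4.4 26.4] [-0.22  0.29  2.24  0.74  0.23 -0.85] F [ 0.2 -0.3 -0.9] op 0.211 g 30.0
```

View pics/c2.png

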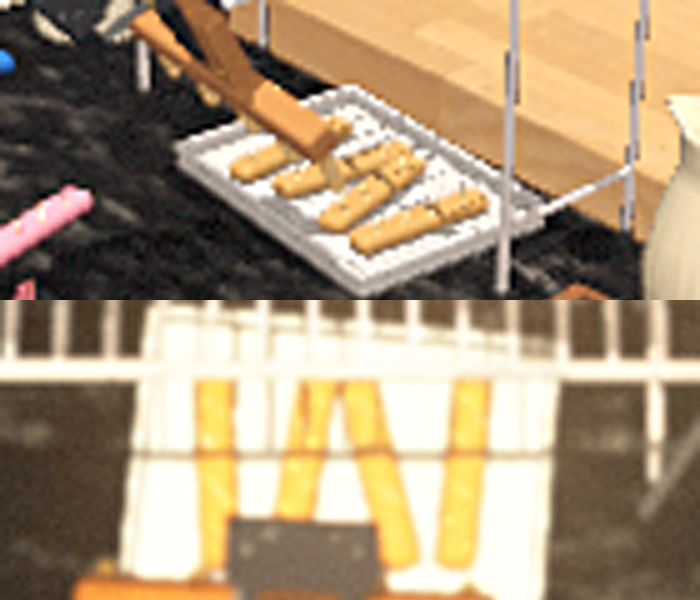

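```bash
cat > kin.py <<'E'
import numpy as np
from scipy.optimize import least_squares
from scipy.spatial.transform import Rotation as R
def fk(q,P):
    a1,H,L1,a3,L2,Lt=P
    Rz=lambda a:R.from_euler('z',a).as_matrix(); Ry=lambda a:R.from_euler('y',a).as_matrix()
    A=Rz(q[0])@Ry(q[1]); B=A@Ry(q[2]); p=Rz(q[0])@[a1,0,H]+A@[0,0,L1]+B@[a3,0,L2]
    M=B@Rz(q[3])@Ry(q[4])@Rz(q[5])@Rz(np.pi/2)
    return p+M@[0,0,Lt],M
LIM=np.array([[-3.1,3.1],[-.84,2.19],[.05,2.79],[-1.13,4.28],[.06,2.93],[-2.69,2.69]])
def ik(p,M,P,q0,free=False):
    def f(q):
        a,B=fk(q,P); return np.r_[(a-p)/100,R.from_matrix(B.T@M).as_rotvec(),1e-3*(q-q0)]
    r=least_squares(f,np.clip(q0,LIM[:,0]+.01,LIM[:,1]-.01),bounds=(LIM[:,0],LIM[:,1])); e=f(r.x)
    return r.x,100*np.linalg.norm(e[:3]),np.degrees(np.linalg.norm(e[3:6]))
E
cat > k1.py <<'E'
from plan import *; from kin import *
np.set_printoptions(precision=3,suppress=True)
s=env.state()
D=[([1.22,.491,1.559,0,1.092,-.106],[151.458,606.387,233.461]),([-.7,.45,1.77,0,.92,.77],[467.5,-309.5,189.6]),([-.7,.54,1.84,0,.76,.77],[467.7,-307.1,118.8]),(s['joints'],s['eef_pos'])]
D=D+[D[0],D[3]]*3
for sg in(1,):
    r=least_squares(lambda P:np.concatenate([fk(np.array(q),P)[0]-x for q,x in D]+[.005*(P-[0,400,450,0,450,250])]),[0,400,450,0,450,250]); print(r.x,r.fun[:12])
print(fk(np.array(s['joints']),r.x)[1].round(3),cur()[1].round(3)); np.save('P.npy',r.x)
E
python3 k1.py
```

```text
[-329.065  238.034  976.582   43.826  580.124  553.487] [ 63.578 -18.746   5.928 -60.445 -33.358 -11.317 -52.755 -42.403 -46.73
   0.557 -21.415   8.585]
[[ 0.037  0.893  0.448]
 [ 0.996 -0.068  0.054]
 [ 0.079  0.444 -0.892]] [[ 0.037  0.893  0.448]
 [ 0.996 -0.068  0.054]
 [ 0.079  0.444 -0.892]]
```

```bash
sed -i 's/a1,H,L1,a3,L2,Lt=P/a1,H,L1,a3,L2,Lt,d=P/; s/\[a1,0,H\]/[a1,d,H]/' kin.py; sed -i 's/\[0,400,450,0,450,250\]/[0,400,450,0,450,250,66]/g' k1.py
cat >> k1.py <<'E'
P=r.x; q=np.array(s['joints'])
def rd(phi,t,psi):
    return R.from_rotvec(np.radians(-t)*np.array([-np.sin(np.radians(psi)),np.cos(np.radians(psi)),0])).as_matrix()@tool(phi,0)
for px in(-70,0,60):
  for t in(25,32,38):
    A=np.radians(-4.9); z=np.array([np.cos(A)*np.sin(np.radians(t)),np.sin(A)*np.sin(np.radians(t)),-np.cos(np.radians(t))])
    X=np.array([612+px*np.cos(A),-22.3+px*np.sin(A),8])-111.7*z
    for phi,q0 in((-4.9,[-.1,.5,1.8,.1,.4,0]),(175.1,[-.1,.5,1.8,3.1,.4,0])):
        M=rd(phi,t,-4.9); print(px,t,phi,M[:,2].round(2),*[np.round(v,2) for v in ik(X,M,P,np.array(q0))])
E
python3 k1.py
```

```text
[ -4.788 188.836 594.374  40.451 411.067 254.073  65.846] [ 0.273 -0.133  0.031  1.04   0.945 -0.368 -0.338 -0.463  0.344 -0.004
  0.1   -0.024]
[[ 0.037  0.893  0.448]
 [ 0.996 -0.068  0.054]
 [ 0.079  0.444 -0.892]] [[ 0.037  0.893  0.448]
 [ 0.996 -0.068  0.054]
 [ 0.079  0.444 -0.892]]
-70 25 -4.9 [ 0.42 -0.04 -0.91] [-0.19  0.43  2.27  1.38  0.06 -1.47] 0.15 0.9
-70 25 175.1 [ 0.42 -0.04 -0.91] [-0.19  0.43  2.27  1.39  0.06  1.66] 0.15 0.9
-70 32 -4.9 [ 0.53 -0.05 -0.85] [-0.22  0.45  2.36  2.57  0.21 -2.69] 0.92 3.34
-70 32 175.1 [ 0.53 -0.05 -0.85] [-0.19  0.46  2.38  2.92  0.26  0.12] 0.0 0.0
-70 38 -4.9 [ 0.61 -0.05 -0.79] [-0.27  0.47  2.41  2.53  0.35 -2.69] 2.43 7.96
-70 38 175.1 [ 0.61 -0.05 -0.79] [-0.2   0.51  2.47  3.    0.5   0.04] 0.0 0.0
0 25 -4.9 [ 0.42 -0.04 -0.91] [-0.16  0.49  2.11  0.3   0.11 -0.37] 0.0 0.0
0 25 175.1 [ 0.42 -0.04 -0.91] [-0.17  0.49  2.11  0.38  0.11  2.69] 0.07 0.36
0 32 -4.9 [ 0.53 -0.05 -0.85] [-0.18  0.5   2.21  2.61  0.13 -2.69] 0.27 1.15
0 32 175.1 [ 0.53 -0.05 -0.85] [-0.17  0.5   2.22  2.81  0.14  0.25] 0.0 0.0
0 38 -4.9 [ 0.61 -0.05 -0.79] [-0.22  0.52  2.27  2.58  0.28 -2.69] 1.37 5.41
0 38 175.1 [ 0.61 -0.05 -0.79] [-0.18  0.53  2.3   2.98  0.36  0.08] 0.0 0.0
60 25 -4.9 [ 0.42 -0.04 -0.91] [-0.15  0.55  1.97  0.15  0.19 -0.21] 0.0 0.0
60 25 175.1 [ 0.42 -0.04 -0.91] [-0.17  0.55  1.98  0.38  0.18  2.69] 0.37 1.92
60 32 -4.9 [ 0.53 -0.05 -0.85] [-0.16  0.55  2.08  2.37  0.06 -2.44] 0.04 0.14
60 32 175.1 [ 0.53 -0.05 -0.85] [-0.16  0.55  2.08  2.37  0.06  0.7 ] 0.04 0.14
60 38 -4.9 [ 0.61 -0.05 -0.79] [-0.19  0.56  2.14  2.6   0.21 -2.69] 0.77 3.41
60 38 175.1 [ 0.61 -0.05 -0.79] [-0.17  0.57  2.16  2.95  0.26  0.13] 0.0 0.0
```

```bash
cat > jp.py <<'E'
from plan import *; from kin import *
P=np.load('P.npy'); np.set_printoptions(precision=2,suppress=True)
def rd(phi,t,psi):
    return R.from_rotvec(np.radians(-t)*np.array([-np.sin(np.radians(psi)),np.cos(np.radians(psi)),0])).as_matrix()@tool(phi,0)
def rows_from(frames,jaw,dec=3):
    """frames: list of (p,M); starts at measured pose"""
    p,M=cur(); out=[]
    for c,T in frames:
        sh=np.round(M.T@(c-p)/250,dec); tu=np.round(R.from_matrix(M.T@T).as_rotvec(degrees=True)/180,dec)
        out.append([float(v)+0 for v in np.r_[sh,tu]]+[jaw]); p=p+M@(sh*250); M=M@R.from_rotvec(tu*180,degrees=True).as_matrix()
    for i in range(0,len(out),5): print(json.dumps([out[i:i+5]]).replace(' ','').replace('-0.0,','0,').replace('0.0,','0,'))
    a=np.array(out); print(len(out),'max shift',np.linalg.norm(a[:,:3],axis=1).max()*250,'turn',np.linalg.norm(a[:,3:6],axis=1).max()*180)
def jointpath(qs,frac=.55):
    L=.7*np.array([2.22,2.22,2.79,3.14,3.14,3.14])/8*frac/.7; fr=[];Q=[]
    a=np.array(qs[0],float)
    for b in qs[1:]:
        b=np.array(b,float); n=int(np.ceil(max(abs(b-a)/L)))
        A=[fk(a,P),fk(b,P)]
        while True:
            fs=[fk(a+(b-a)*k/n,P) for k in range(n+1)]
            mt=max(np.degrees(np.linalg.norm(R.from_matrix(fs[k][1].T@fs[k+1][1]).as_rotvec())) for k in range(n)); ms=max(np.linalg.norm(fs[k][0]-fs[k+1][0]) for k in range(n))
            if mt<9.8 and ms<58: break
            n+=1
        fr+=fs[1:]; Q+=[a+(b-a)*k/n for k in range(1,n+1)]; a=b
    return fr,Q
RK=np.array([[x,y,z] for x in(-111,111) for y in(-13,13) for z in(40,112)]); BD=np.array([[x,y,z] for x in(-38,38) for y in(-90,90) for z in(-59,-170)])
def check(fr):
    for i,(p,M) in enumerate(fr):
        k=p+RK@M.T; b=p+BD@M.T
        print(i,p.round(0),'z',M[:,2].round(2),'rake zmin %.0f xmax %.0f y %.0f..%.0f body zmin %.0f xmax %.0f'%(k[:,2].min(),k[:,0].max(),k[:,1].min(),k[:,1].max(),b[:,2].min(),b[:,0].max()))
E
cat > a.py <<'E'
from jp import *
q0=np.array(env.state()['joints'])
A=np.radians(-4.9); z=rd(175.1,38,-4.9)[:,2]
X=np.array([612-110*np.cos(A),-22.3-110*np.sin(A),75])-111.7*z
qf,e1,e2=ik(X,rd(175.1,38,-4.9),P,np.array([-.2,.4,2.4,3,.4,.1])); print(qf,e1,e2)
qd,e1,e2=ik(np.array([440,-90,250.]),rd(-95,0,0),P,np.array([-.4,.2,2.1,0,.8,1.3])); print(qd,e1,e2)
fr,Q=jointpath([q0,qd,qf]); check(fr); rows_from(fr,0); print(np.array(Q)[:,4].min(), env.state()['t'])
E
python3 a.py
```

```text
[-0.22  0.28  2.49  2.86  0.3   0.16] 2.043264055249725e-05 6.25731975616438e-05
[-0.35  0.22  1.94  0.    0.97  1.31] 8.284820208139684e-06 1.7012433798868625e-05
0 [488.  -0. 178.] z [ 0.43  0.08 -0.9 ] rake zmin 55 xmax 563 y -108..120 body zmin 189 xmax 548
1 [488.  -1. 183.] z [ 0.4   0.1  -0.91] rake zmin 53 xmax 572 y -105..120 body zmin 197 xmax 553
2 [488.  -2. 189.] z [ 0.37  0.12 -0.92] rake zmin 53 xmax 580 y -103..116 body zmin 206 xmax 556
3 [486.  -6. 194.] z [ 0.34  0.13 -0.93] rake zmin 55 xmax 587 y -100..109 body zmin 217 xmax 557
4 [483. -11. 199.] z [ 0.31  0.14 -0.94] rake zmin 59 xmax 591 y -99..97 body zmin 229 xmax 556
5 [479. -18. 205.] z [ 0.27  0.13 -0.95] rake zmin 65 xmax 593 y -97..82 body zmin 242 xmax 551
6 [475. -26. 211.] z [ 0.23  0.13 -0.97] rake zmin 73 xmax 594 y -96..63 body zmin 255 xmax 544
7 [469. -36. 217.] z [ 0.18  0.11 -0.98] rake zmin 84 xmax 591 y -95..40 body zmin 266 xmax 534
8 [463. -48. 224.] z [ 0.14  0.09 -0.99] rake zmin 95 xmax 586 y -95..13 body zmin 273 xmax 522
9 [456. -61. 232.] z [ 0.09  0.07 -0.99] rake zmin 108 xmax 577 
[... 2081 characters left out ...]
058,-0.042,-0.012,-0.015,0.049,0],[0.022,-0.182,0.042,0.05,0.017,0.01,0],[0.025,-0.156,0.043,0.044,0.02,0.015,0],[0.027,-0.128,0.041,0.038,0.022,0.019,0]]]
[[[0.028,-0.1,0.038,0.033,0.024,0.023,0],[0.028,-0.07,0.031,0.026,0.025,0.026,0],[0.028,-0.042,0.025,0.019,0.027,0.029,0],[0.028,-0.013,0.015,0.013,0.028,0.032,0],[0.027,0.014,0.008,0.006,0.027,0.033,0]]]
[[[0.027,0.041,-0.002,-0.001,0.027,0.034,0],[0.027,0.064,-0.009,-0.006,0.026,0.035,0],[0.027,0.087,-0.016,-0.012,0.025,0.036,0],[0.028,0.107,-0.021,-0.017,0.023,0.035,0],[0.029,0.123,-0.024,-0.021,0.021,0.035,0]]]
[[[0.03,0.138,-0.027,-0.024,0.019,0.035,0]]]
26 max shift 47.018613335571686 turn 9.674895348271216
0.28816334497490054 7.475
```

```bash
cat > a2.py <<'E'
from jp import *
q0=np.array(env.state()['joints'])
A=np.radians(-4.9); z=rd(175.1,38,-4.9)[:,2]
X=np.array([612-110*np.cos(A),-22.3-110*np.sin(A),75])-111.7*z
qf,e1,e2=ik(X,rd(175.1,38,-4.9),P,np.array([-.2,.4,2.4,3,.4,.1]))
qd,e1,e2=ik(np.array([440,-90,250.]),rd(-95,0,0),P,np.array([-.4,.2,2.1,0,.8,1.3]))
qd2=qd.copy(); qd2[3]=.25;qd2[4]=.55;qd2[0]-=.05
qm=(qd+qf)/2; qm[4]=.38; qm[1]=.13; qm[2]=2.27;qm[0]-=.15
fr,Q=jointpath([q0,qd2,qm,qf],.6)
for p,M in fr:
    k=p+RK@M.T; b=p+BD@M.T; print(p.round(0),'rake z %.0f %.0f x<%.0f y %.0f..%.0f'%(k[:,2].min(),k[:,2].max(),k[:,0].max(),k[:,1].min(),k[:,1].max()),'body z>%.0f x<%.0f'%(b[:,2].min(),b[:,0].max()))
rows_from(fr,0); print(np.array(Q)[:,4].min())
E
python3 a2.py
```

```text
[495.  -9. 182.] rake z 59 169 x<577 y -118..108 body z>190 x<553
[503. -17. 190.] rake z 61 185 x<601 y -122..97 body z>198 x<563
[511. -26. 199.] rake z 63 200 x<622 y -125..81 body z>208 x<570
[518. -36. 208.] rake z 67 214 x<642 y -125..62 body z>219 x<574
[524. -46. 217.] rake z 72 228 x<658 y -124..39 body z>231 x<575
[530. -57. 226.] rake z 78 240 x<672 y -122..13 body z>245 x<573
[535. -69. 236.] rake z 86 251 x<682 y -119..-15 body z>259 x<568
[539. -82. 246.] rake z 95 261 x<689 y -115..-47 body z>274 x<561
[542. -95. 255.] rake z 105 270 x<692 y -111..-79 body z>290 x<551
[ 545. -109.  266.] rake z 116 279 x<694 y -140..-81 body z>298 x<564
[ 546. -123.  276.] rake z 126 289 x<693 y -175..-78 body z>304 x<579
[539. -99. 271.] rake z 122 287 x<687 y -153..-41 body z>288 x<571
[531. -81. 269.] rake z 122 288 x<680 y -141..-8 body z>275 x<562
[524. -67. 269.] rake z 125 289 x<673 y -135..18 body z>264 x<554
[516. -58. 268.] rake z 129 289 x<663 y -134..37 body z>255 x<544
[506. -53. 267.] rake z 133 288 x<649 y -137..48 body z>248 x<533
[493. -52. 265.] rake z 136 285 x<631 y
[... 891 characters left out ...]
0.032,-0.006,-0.002,0.054,0]]]
[[[0.033,0.055,-0.032,-0.007,-0.001,0.053,0],[-0.063,-0.08,-0.001,0.027,0.006,0.028,0],[-0.057,-0.058,-0.005,0.023,0.009,0.029,0],[-0.05,-0.037,-0.008,0.018,0.011,0.03,0],[-0.044,-0.016,-0.014,0.014,0.012,0.032,0]]]
[[[-0.039,0.006,-0.02,0.009,0.014,0.033,0],[-0.034,0.028,-0.026,0.004,0.015,0.033,0],[-0.056,-0.009,0.038,0.006,0.002,0.034,0],[-0.053,0.014,0.032,0.002,0.003,0.034,0],[-0.047,0.035,0.026,-0.003,0.005,0.033,0]]]
[[[-0.041,0.055,0.02,-0.006,0.007,0.033,0],[-0.032,0.073,0.014,-0.01,0.008,0.033,0],[-0.023,0.089,0.009,-0.014,0.009,0.031,0],[-0.013,0.102,0.005,-0.016,0.011,0.03,0]]]
24 max shift 25.73664702326237 turn 9.786439597729094
0.2552575844188717
```

```bash
cat > a3.py <<'E'
from jp import *
q=q0=np.array(env.state()['joints'])
z=rd(175.1,38,-4.9)[:,2]; A=np.radians(-4.9)
X=np.array([612-110*np.cos(A),-22.3-110*np.sin(A),75])-111.7*z
qs=[q0]
for p,phi,t,psi in(((460,-10,190),-25,20,25),((415,-30,220),-60,22,50),((410,-20,220),-95,32,45),((425,-10,205),-140,40,22),(X,-184.9,38,-4.9)):
    q,e1,e2=ik(np.array(p,float),rd(phi,t,psi),P,q if len(qs)<4 else q+[0,0,0,.6,0,-.6]); print(q,round(e1,2),round(e2,2)); qs.append(q)
fr,Q=jointpath(qs,.6)
for p,M in fr:
    k=p+RK@M.T; b=p+BD@M.T; print(p.round(0),'rake z %.0f %.0f x<%.0f y %.0f..%.0f'%(k[:,2].min(),k[:,2].max(),k[:,0].max(),k[:,1].min(),k[:,1].max()),'body z>%.0f x<%.0f'%(b[:,2].min(),b[:,0].max()))
rows_from(fr,0); print(np.array(Q)[:,4].min())
E
python3 a3.py
```

```text
[-0.29  0.24  2.18  0.49  0.5  -0.27] 0.0 0.0
[-0.46  0.18  2.18  0.55  0.77  0.19] 0.0 0.0
[-0.55  0.17  2.27  0.85  0.76  0.46] 0.0 0.0
[-0.49  0.18  2.43  1.5   0.52  0.6 ] 0.0 0.0
[-0.22  0.28  2.49  2.86  0.3   0.16] 0.0 0.0
[480.  -2. 179.] rake z 54 166 x<553 y -109..120 body z>191 x<542
[471.  -5. 184.] rake z 52 177 x<552 y -108..118 body z>202 x<540
[460. -10. 190.] rake z 53 184 x<548 y -108..110 body z>216 x<535
[449. -16. 196.] rake z 55 195 x<548 y -106..100 body z>228 x<524
[437. -22. 204.] rake z 60 204 x<547 y -100..88 body z>241 x<511
[426. -26. 211.] rake z 67 214 x<544 y -91..76 body z>250 x<496
[415. -30. 220.] rake z 75 224 x<540 y -79..63 body z>250 x<478
[413. -26. 219.] rake z 74 226 x<546 y -59..55 body z>241 x<466
[412. -23. 219.] rake z 75 228 x<551 y -39..44 body z>234 x<452
[411. -21. 219.] rake z 78 229 x<554 y -19..32 body z>227 x<438
[410. -20. 220.] rake z 82 229 x<555 y -34..51 body z>221 x<424
[418. -13. 219.] rake z 83 230 x<568 y -43..73 body z>213 x<437
[424.  -8. 217.] rake z 86 228 x<575 y -54..91 body z>206 x<448
[427.  -7. 215.] rake z 88 22
[... 869 characters left out ...]
01,-0.017,0.005,0.005,0.014,0.047,0],[-0.002,-0.012,0.003,0.006,0.014,0.048,0],[-0.002,-0.009,0.001,0.005,0.013,0.048,0]]]
[[[-0.001,-0.006,-0.001,0.006,0.013,0.048,0],[0.024,-0.026,0.027,0.003,0.021,0.042,0],[0.014,-0.014,0.022,0.002,0.02,0.044,0],[0.005,-0.003,0.017,0,0.017,0.045,0],[-0.002,0.011,0.013,-0.002,0.017,0.046,0]]]
[[[-0.006,0.024,0.007,-0.004,0.016,0.047,0],[0.026,-0.037,0.036,0.007,0.02,0.033,0],[0.015,-0.015,0.032,0.002,0.019,0.035,0],[0.006,0.008,0.027,-0.003,0.017,0.036,0],[-0.003,0.029,0.021,-0.008,0.016,0.035,0]]]
[[[-0.008,0.048,0.017,-0.011,0.015,0.036,0],[-0.012,0.066,0.012,-0.016,0.014,0.036,0]]]
22 max shift 17.03672503740082 turn 9.473542104197351
0.2955136629417008
```

>>> {"method": "drive_tool", "body": {
  "rows": [
    [[0.001,-0.011,-0.03,0.015,0.011,0.043,0],[-0.012,-0.02,-0.036,0.017,0.005,0.043,0],[-0.027,-0.025,-0.04,0.019,-0.001,0.044,0],[-0.034,-0.023,-0.042,0.011,0.006,0.051,0],[-0.032,-0.021,-0.044,0.012,0.005,0.051,0]]
  ]
}}

```text
t: 8.1
eef_pos: [436.4, -22.1, 204.4]
tcp_rot: [3.086, -0.347, 0.831]
ft_force: [-0.4, -0.1, -1.7]
opening: 0.208
grip_force: 30.0
```

>>> {"method": "drive_tool", "body": {
  "rows": [
    [[-0.03,-0.018,-0.045,0.012,0.004,0.05,0],[-0.028,-0.018,-0.047,0.012,0.004,0.051,0],[-0.001,-0.017,0.005,0.005,0.014,0.047,0],[-0.002,-0.012,0.003,0.006,0.014,0.048,0],[-0.002,-0.009,0.001,0.005,0.013,0.048,0]]
  ]
}}

```text
t: 8.72
eef_pos: [410.3, -21.2, 219.8]
tcp_rot: [-2.77, -0.371, -0.009]
ft_force: [-0.5, 0.4, -1.7]
opening: 0.211
grip_force: 30.0
```

>>> {"method": "drive_tool", "body": {
  "rows": [
    [[-0.001,-0.006,-0.001,0.006,0.013,0.048,0],[0.024,-0.026,0.027,0.003,0.021,0.042,0],[0.014,-0.014,0.022,0.002,0.02,0.044,0],[0.005,-0.003,0.017,0,0.017,0.045,0],[-0.002,0.011,0.013,-0.002,0.017,0.046,0]]
  ]
}}

```text
t: 9.35
eef_pos: [427.7, -7.6, 210.8]
tcp_rot: [-2.488, -0.252, -0.799]
ft_force: [0.0, -1.3, -1.9]
opening: 0.205
grip_force: 30.0
```

```bash
sed -i 's/^for p,M in fr:/for p,M in []:/' a3.py
cat > a4.py <<'E'
from jp import *
st(); q=np.array(env.state()['joints'])
z=rd(175.1,38,-4.9)[:,2]; A=np.radians(-4.9); qs=[q]
X=np.array([612-110*np.cos(A),-22.3-110*np.sin(A),75])-111.7*z
for p,phi,t,psi in(((425,-10,205),-140,40,22),(X,-184.9,38,-4.9)):
    q,e1,e2=ik(np.array(p,float),rd(phi,t,psi),P,q+[0,0,0,.6,0,-.6]); print(q,round(e1,2),round(e2,2)); qs.append(q)
fr,Q=jointpath(qs,.6); check(fr); rows_from(fr,0)
E
python3 a4.py
```

```text
t 9.35 [427.7  -7.6 210.8] [-125.   -36.1] [-0.5   0.17  2.4   1.37  0.56  0.57] F [ 0.  -1.3 -1.9] op 0.205 g 30.0
[-0.49  0.18  2.43  1.5   0.52  0.6 ] 0.0 0.0
[-0.22  0.28  2.49  2.86  0.3   0.16] 0.0 0.0
0 [425. -10. 205.] z [ 0.6   0.24 -0.77] rake zmin 89 xmax 563 y -96..112 body zmin 188 xmax 462
1 [439.  -8. 205.] z [ 0.64  0.2  -0.74] rake zmin 94 xmax 572 y -101..116 body zmin 184 xmax 474
2 [448.  -8. 202.] z [ 0.67  0.15 -0.73] rake zmin 96 xmax 573 y -108..116 body zmin 179 xmax 481
3 [452.  -9. 196.] z [ 0.68  0.09 -0.73] rake zmin 93 xmax 566 y -115..112 body zmin 174 xmax 483
4 [451. -10. 188.] z [ 0.67  0.04 -0.74] rake zmin 88 xmax 552 y -120..106 body zmin 168 xmax 482
5 [445.  -9. 176.] z [ 0.65 -0.01 -0.76] rake zmin 79 xmax 530 y -122..102 body zmin 161 xmax 475
6 [434.  -7. 163.] z [ 0.61 -0.05 -0.79] rake zmin 67 xmax 522 y -124..102 body zmin 154 xmax 472
[[[-0.007,0.025,0.009,-0.004,0.015,0.045,0],[0.026,-0.038,0.035,0.007,0.02,0.034,0],[0.015,-0.014,0.032,0.002,0.019,0.035,0],[0.006,0.007,0.027,-0.003,0.017,0.035,0],[-0.002,0.029,0.022,-0.008,0.016,0.036,0]]]
[[[-0.008,0.048,0.017,-0.012,0.015,0.036,0],[-0.012,0.067,0.012,-0.015,0.014,0.035,0]]]
7 max shift 17.278961195627474 turn 8.568453769496571
```

Tracking is accurate, so I continue, and then go on to a hover above the pan.

>>> {"method": "drive_tool", "body": {
  "rows": [
    [[-0.007,0.025,0.009,-0.004,0.015,0.045,0],[0.026,-0.038,0.035,0.007,0.02,0.034,0],[0.015,-0.014,0.032,0.002,0.019,0.035,0],[0.006,0.007,0.027,-0.003,0.017,0.035,0],[-0.002,0.029,0.022,-0.008,0.016,0.036,0]]
  ]
}}

```text
t: 9.98
eef_pos: [450.9, -9.6, 187.5]
tcp_rot: [-2.404, -0.077, -1.426]
ft_force: [0.3, -0.2, -2.9]
opening: 0.21
grip_force: 30.0
```

>>> {"method": "drive_tool", "body": {
  "rows": [
    [[-0.008,0.048,0.017,-0.012,0.015,0.036,0],[-0.012,0.067,0.012,-0.015,0.014,0.035,0]]
  ]
}}

```text
t: 10.22
eef_pos: [433.7, -7.2, 162.8]
tcp_rot: [-2.48, -0.002, -1.655]
ft_force: [0.0, -0.4, -2.3]
opening: 0.207
grip_force: 30.0
```

```bash
cat >> jp.py <<'E'
def tipw(px,py,h,t=38,yaw=0,L=None):
    A=np.radians(PAN['a']); M=rd(PAN['a']+yaw-180,t,PAN['a']+yaw); L=PAN['L'] if L is None else L
    X=np.array([PAN['x']+px*np.cos(A)-py*np.sin(A),PAN['y']+px*np.sin(A)+py*np.cos(A),h])
    return X-M@np.array([PAN.get('ox',0),PAN.get('oy',0),L]),M
def pantip():
    p,M=cur(); X=p+M@np.array([PAN.get('ox',0),PAN.get('oy',0),PAN['L']]); A=np.radians(PAN['a']); d=X-[PAN['x'],PAN['y'],0]
    return np.array([d[0]*np.cos(A)+d[1]*np.sin(A),-d[0]*np.sin(A)+d[1]*np.cos(A),X[2]])
def cart(wps,vmax=40,jaw=0):
    """wps (px,py,h,t,yaw[,vmax]) straight lines"""
    a=np.r_[pantip(),np.nan,np.nan]; fr=[]; p,M=cur(); y=M[:,1]; z=M[:,2]
    a[3]=np.degrees(np.arccos(-z[2])); a[4]=np.degrees(np.arctan2(-y[1],-y[0]))-PAN['a']; print('now',a.round(1))
    for wp in wps:
        b=np.array(wp[:5],float); v=wp[5] if len(wp)>5 else vmax
        n=max(1,int(np.ceil(np.linalg.norm(b[:3]-a[:3])/v)),int(np.ceil(max(abs(b[3:]-a[3:]))/8)))
        fr+=[tipw(*(a+(b-a)*k/n)) for k in range(1,n+1)]; a=b
    rows_from(fr,jaw)
E
python3 - <<'E'
from jp import *
st(); cart([(-5,0,42,38,0)])
E
```

```text
t 10.22 [433.7  -7.2 162.8] [175.3 -37.9] [-0.22  0.28  2.49  2.86  0.29  0.16] F [ 0.  -0.4 -2.3] op 0.207 g 30.0
now [-110.4   -0.2   74.7   37.9    0.2]
[[[0.001,-0.084,0.121,0,-0.001,0,0],[0,-0.084,0.12,0,0.001,0,0],[-0.001,-0.084,0.121,0.001,0,0.001,0]]]
3 max shift 36.825602506951604 turn 0.2545584412271571
```

>>> {"method": "drive_tool", "body": {
  "rows": [
    [[0,-0.084,0.12,0,0,0,0],[0,-0.084,0.12,0,0,0,0],[0,-0.084,0.12,0,0,0,0],[0,0,0,0,0,0,0]]
  ]
}}

```text
t: 10.72
eef_pos: [540.3, -15.9, 130.3]
tcp_rot: [-2.479, -0.003, -1.651]
ft_force: [0.0, 0.2, -2.7]
opening: 0.211
grip_force: 30.0
```

```bash
cat > ov.py <<'E'
import sys
from jp import *
from fit import box
def boxes(ox,L):
    p,M=cur(); f=lambda lo,hi:np.array([[x,y,z] for x in(lo[0],hi[0]) for y in(lo[1],hi[1]) for z in(lo[2],hi[2])],float)@M.T+p
    bs=[f((ox-111,-13,L-71),(ox+111,13,L-45))]+[f((ox+k-6,-6,L-45),(ox+k+6,6,L)) for k in(-100,-50,0,50,100)]
    return bs
def draw(p,roi,fx,bs,col):
    x0,y0,x1,y1=roi; im=cv2.resize(p['color'][y0:y1,x0:x1],None,fx=fx,fy=fx,interpolation=cv2.INTER_CUBIC)
    for b,c in zip(bs,col):
        q=((proj(p,b)-[x0,y0]+.5)*fx)
        for i in range(8):
            for j in range(i):
                if bin(i^j).count('1')==1: cv2.line(im,tuple(map(int,q[i])),tuple(map(int,q[j])),c,1)
    return im
def go(name,ox=0,L=111.7):
    sc,tp=shot('scene'),shot('top'); pb=[box([PAN['x'],PAN['y'],0,np.radians(PAN['a'])],(-85,-120,0),(85,120,19))]
    bs=pb+boxes(ox,L); col=[(0,255,0)]+[(255,0,0)]+[(0,0,255)]*5
    cv2.imwrite('pics/'+name,np.vstack([draw(sc,(245,170,345,230),7,bs,col)[:300],draw(tp,(200,155,300,205),7,bs,col)[:300]]) if 0 else np.vstack([cv2.resize(draw(sc,(245,175,345,235),7,bs,col),(500,300)),cv2.resize(draw(tp,(205,155,315,221),7,bs,col),(500,300))]))
    return sc,tp
if __name__=='__main__': st(); print(pantip()); go(sys.argv[1])
E
python3 ov.py o3.png
```

```text
t 10.72 [540.3 -15.9 130.3] [175.5 -38. ] [-0.18  0.45  2.28  2.91  0.26  0.14] F [ 0.   0.2 -2.7] op 0.211 g 30.0
[-3.29  0.32 42.28]
```

View pics/o3.png

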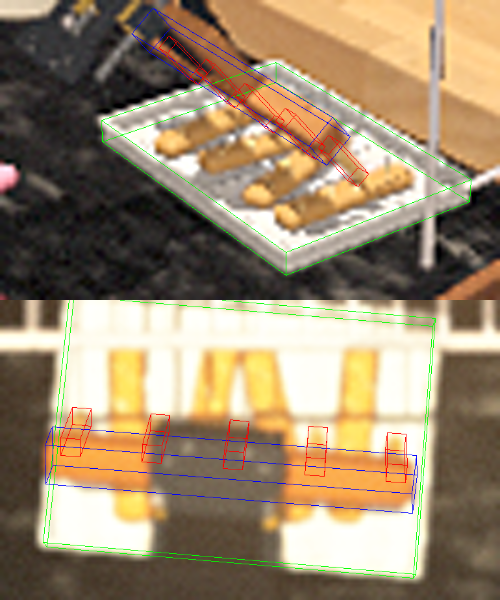

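```bash
cat > lat.py <<'E'
from ov import *; from fit import render
for n,p in(('scene',shot('scene')),('top',shot('top'))):
    b0=boxes(0,111.7)[0]; q=proj(p,b0); roi=(*(np.floor(q.min(0)).astype(int)-8),*(np.ceil(q.max(0)).astype(int)+8))
    h=cv2.cvtColor(p['color'][roi[1]:roi[3],roi[0]:roi[2]],cv2.COLOR_BGR2HSV).astype(int)
    m=((h[...,0]<16)&(h[...,1]>110)&(h[...,2]>60)).astype(float)
    M=cur()[1]; res=[]
    # ends: project each mask pixel on head axis, report extents
    c=b0.mean(0); a=proj(p,[c-M[:,0]*111,c+M[:,0]*111]); 
    best=min(((abs(render(p,[b0+M[:,0]*s+M[:,1]*u],roi)-m)).sum(),s,u) for s in np.arange(-8,8.1,1) for u in np.arange(-8,8.1,2)); print(n,best,m.sum(),render(p,[b0],roi).sum())
E
python3 lat.py
```

```text
scene (np.float64(591.5176470588235), np.float64(-1.0), np.float64(0.0)) 790.0 399.51372549019607
top (np.float64(796.8705882352941), np.float64(-3.0), np.float64(2.0)) 412.0 1058.3686274509803
```

```bash
sed -i "s/L=111.7)/L=111.7,ox=-1.5)/" plan.py
python3 - <<'E'
from jp import *
cart([(-10,0,10,38,0,12),(-10,0,10,38,0)])
E
```

```text
now [-5.6  1.9 42.7 37.9  0.4]
[[[0.003,0.032,0.031,0,-0.001,0.001,0],[0.002,0.031,0.031,0,0.001,0,0],[0.002,0.032,0.031,0,0,0.001,0],[0,0,0,0,0,0,0]]]
4 max shift 11.163556780883052 turn 0.2545584412271571
```

>>> {"method": "drive_tool", "body": {
  "rows": [
    [[0.003,0.032,0.031,0,-0.001,0.001,0],[0.002,0.031,0.031,0,0.001,0,0],[0.002,0.032,0.031,0,0,0.001,0],[0,0,0,0,0,0,0]]
  ]
}}

```text
t: 11.42
eef_pos: [534.2, -17.1, 96.7]
tcp_rot: [-2.481, 0.001, -1.656]
ft_force: [1.3, 0.6, -1.8]
opening: 0.21
grip_force: 30.0
```

Run:
```python
from jp import *
st(); cart([(62,0,10,38,0,15),(62,0,10,38,0)])
```

```text
t 11.43 [534.2 -17.1  96.7] [175.1 -37.9] [-0.19  0.53  2.32  2.97  0.37  0.08] F [ 1.3  0.6 -1.8] op 0.21 g 30.0
now [-9.4  0.2  8.5 37.9 -0. ]
[[[-0.001,-0.046,0.034,0,0.001,0,0],[0.001,-0.045,0.034,0,-0.001,0,0],[0,-0.046,0.034,0,0,0,0],[0,-0.045,0.034,0.001,0,0,0],[0,-0.046,0.035,0,0,0,0]]]
[[[0,0,0,0,0,0,0]]]
6 max shift 14.450346016618427 turn 0.18
```

>>> {"method": "drive_tool", "body": {
  "rows": [
    [[0,-0.046,0.032,0,0,0,0],[0,-0.046,0.034,0,0,0,0],[0,-0.046,0.034,0,0,0,0],[0,-0.046,0.034,0,0,0,0],[0,-0.046,0.035,0,0,0,0]]
  ]
}}

```text
t: 12.05
eef_pos: [606.8, -23.3, 99.7]
tcp_rot: [-2.479, 0.001, -1.656]
ft_force: [0.0, -0.6, -1.5]
opening: 0.209
grip_force: 30.0
```

Run:
```python
from jp import *
st(); cart([(62,0,10,38,0),(-64,0,10,38,0,18),(-64,0,10,38,0)])
```

```text
t 12.05 [606.8 -23.3  99.7] [175.1 -38. ] [-0.17  0.57  2.15  2.92  0.24  0.15] F [ 0.  -0.6 -1.5] op 0.209 g 30.0
now [63.6  0.2 11.6 38.  -0. ]
[[[0,0.009,0.001,0,0,0,0],[0,0.057,-0.044,0,0,0,0],[0,0.057,-0.044,0,0,0,0],[0,0.057,-0.045,0,0,0,0],[0,0.056,-0.044,0,0,0,0]]]
[[[0,0.057,-0.044,0,0,0,0],[0,0.057,-0.044,0,0,0,0],[0,0.057,-0.045,0,0,0,0],[0,0,0,0,0,0,0]]]
9 max shift 18.155577655365306 turn 0.0
```

>>> {"method": "drive_tool", "body": {
  "rows": [
    [[0,0.009,0.001,0,0,0,0],[0,0.057,-0.044,0,0,0,0],[0,0.057,-0.044,0,0,0,0],[0,0.057,-0.045,0,0,0,0],[0,0.056,-0.044,0,0,0,0]]
  ]
}}

```text
t: 12.68
eef_pos: [531.1, -16.8, 97.8]
tcp_rot: [-2.48, 0.001, -1.656]
ft_force: [-1.0, -0.3, -2.2]
opening: 0.21
grip_force: 30.0
```

>>> {"method": "drive_tool", "body": {
  "rows": [
    [[0,0.057,-0.044,0,0,0,0],[0,0.057,-0.044,0,0,0,0],[0,0.057,-0.045,0,0,0,0]]
  ]
}}

```text
t: 13.05
eef_pos: [477.3, -12.2, 97.9]
tcp_rot: [-2.48, 0.001, -1.656]
ft_force: [0.2, -0.2, -1.6]
opening: 0.206
grip_force: 30.0
```

```bash
python3 ov.py o4.png
```

```text
t 13.05 [477.3 -12.2  97.9] [175.1 -37.9] [-0.2   0.51  2.46  2.98  0.48  0.05] F [ 0.2 -0.2 -1.6] op 0.206 g 30.0
[-66.45   0.14   9.81]
```

View pics/o4.png

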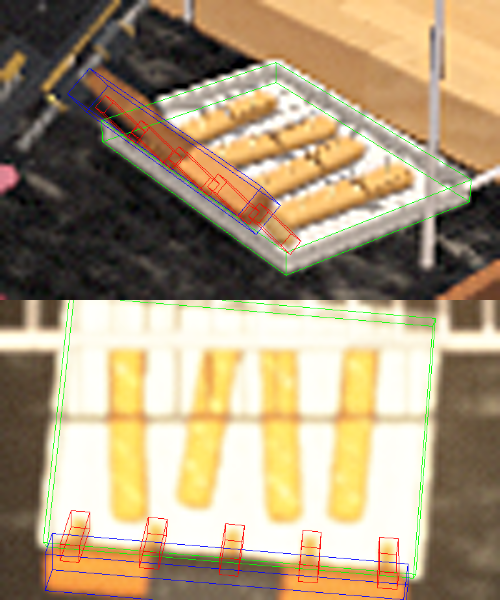

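Run:
```python
from jp import *
cart([(-70,6,10,38,0,15),(64,6,10,38,0,18),(66,-6,10,38,0,12),(-66,-6,10,38,0,18),(-70,0,10,38,0)])
```

```text
now [-66.8   0.2   9.8  37.9  -0. ]
[[[-0.024,0.01,-0.009,0.001,0,0,0],[0,-0.052,0.042,0,0,0,0],[0,-0.053,0.041,0,0,0,0],[0,-0.053,0.041,0,0,0,0],[0,-0.053,0.042,0,0,0,0]]]
[[[0,-0.052,0.041,0,0,0,0],[0,-0.053,0.041,0,0,0,0],[0,-0.053,0.042,0,0,0,0],[0,-0.053,0.041,0,0,0,0],[0.024,-0.003,0.002,0,0,0,0]]]
[[[0.024,-0.003,0.003,0,0,0,0],[0,0.052,-0.041,0,0,0,0],[0,0.052,-0.041,0,0,0,0],[0,0.052,-0.04,0,0,0,0],[0,0.052,-0.041,0,0,0,0]]]
[[[0,0.052,-0.041,0,0,0,0],[0,0.052,-0.04,0,0,0,0],[0,0.052,-0.041,0,0,0,0],[0,0.052,-0.041,0,0,0,0],[-0.024,0.012,-0.01,0,0,0,0]]]
20 max shift 16.905990062696713 turn 0.18
```

>>> {"method": "drive_tool", "body": {
  "rows": [
    [[-0.024,0.01,-0.009,0,0,0,0],[0,-0.052,0.042,0,0,0,0],[0,-0.053,0.041,0,0,0,0],[0,-0.053,0.041,0,0,0,0],[0,-0.053,0.042,0,0,0,0]]
  ]
}}

```text
t: 13.78
eef_pos: [543.3, -11.4, 97.8]
tcp_rot: [-2.479, 0.001, -1.656]
ft_force: [0.2, -0.0, -1.8]
opening: 0.208
grip_force: 30.0
```

>>> {"method": "drive_tool", "body": {
  "rows": [
    [[0,-0.052,0.041,0,0,0,0],[0,-0.053,0.041,0,0,0,0],[0,-0.053,0.042,0,0,0,0],[0,-0.053,0.041,0,0,0,0],[0.024,-0.003,0.002,0,0,0,0]]
  ]
}}

```text
t: 14.4
eef_pos: [610.3, -23.1, 97.8]
tcp_rot: [-2.479, 0.001, -1.655]
ft_force: [0.6, 0.6, -0.6]
opening: 0.208
grip_force: 30.0
```

>>> {"method": "drive_tool", "body": {
  "rows": [
    [[0.024,-0.003,0.003,0,0,0,0],[0,0.052,-0.041,0,0,0,0],[0,0.052,-0.041,0,0,0,0],[0,0.052,-0.04,0,0,0,0],[0,0.052,-0.041,0,0,0,0]]
  ]
}}

```text
t: 15.02
eef_pos: [543.2, -24.1, 98.0]
tcp_rot: [-2.48, 0.001, -1.656]
ft_force: [1.1, 0.6, -2.0]
opening: 0.211
grip_force: 30.0
```

>>> {"method": "drive_tool", "body": {
  "rows": [
    [[0,0.052,-0.041,0,0,0,0],[0,0.052,-0.04,0,0,0,0],[0,0.052,-0.041,0,0,0,0],[0,0.052,-0.041,0,0,0,0],[-0.024,0.012,-0.01,0,0,0,0]]
  ]
}}

```text
t: 15.65
eef_pos: [474.7, -12.4, 98.5]
tcp_rot: [-2.478, 0.001, -1.658]
ft_force: [3.0, -1.1, -0.1]
opening: 0.209
grip_force: 30.0
```

```bash
cat > br.py <<'E'
from jp import *; from m2 import panfit
tp=shot('top'); sc=shot('scene'); f=panfit(sc,tp,np.array([612,-22.3,-.0855]))
A=np.radians(PAN['a'])
for p,n in((tp,'top'),(sc,'scene')):
    X=np.array([[PAN['x']+x*np.cos(A)-y*np.sin(A),PAN['y']+x*np.sin(A)+y*np.cos(A),14] for x in np.arange(-75,76,1.5) for y in np.arange(-112,113,1.)]); uv=proj(p,X)
    im=cv2.remap(p['color'],uv[:,0].astype(np.float32).reshape(101,225),uv[:,1].astype(np.float32).reshape(101,225),cv2.INTER_CUBIC)
    h=cv2.cvtColor(im,cv2.COLOR_BGR2HSV).astype(int); 
    m=((h[...,1]>75)&(h[...,2]>90)&(h[...,0]>9)&(h[...,0]<32)).astype(float)
    if n=='top': cv2.imwrite('pics/rect.png',cv2.resize(im[::-1,::-1],(675,455)))
    for c in(-75,-25,25,75):
        o=[]
        for i in range(101):
            j=np.nonzero(m[i])[0]-112.; j=j[abs(j-c)<25]
            if 14<len(j)<40: o.append((-75+1.5*i,np.median(j)))
        o=np.array(o)
        if len(o)<15: print(n,c,len(o)); continue
        k=np.polyfit(o[:,0],o[:,1],1); r=abs(o[:,1]-np.polyval(k,o[:,0]))<4; k=np.polyfit(o[r,0],o[r,1],1)
        print(n,c,'y at 0 %.1f (d %.1f) angle %.1f'%(k[1],k[1]-c,np.degrees(np.arctan(k[0]))),'x %.0f..%.0f'%(o[r,0].min(),o[r,0].max()),r.sum())
st()
E
python3 br.py
```

```text
pan both [617.141 -21.192  -0.089] 366.3
pan scene [614.269 -19.789  -0.085] 159.5
pan top [617.283 -25.255  -0.09 ] 177.3
top -75 y at 0 -77.2 (d -2.2) angle -1.6 x -56..62 79
top -25 y at 0 -26.4 (d -1.4) angle -0.8 x -48..56 70
top 25 y at 0 22.2 (d -2.8) angle -2.1 x -52..52 71
top 75 y at 0 73.4 (d -1.6) angle 0.1 x -57..48 71
scene -75 y at 0 -81.3 (d -6.3) angle -1.4 x -56..57 76
scene -25 y at 0 -30.4 (d -5.4) angle 0.4 x -40..68 70
scene 25 y at 0 18.5 (d -6.5) angle 0.1 x -40..63 70
scene 75 y at 0 69.2 (d -5.8) angle -0.1 x -75..56 67
t 15.75 [475.2 -11.8  98.4] [175.1 -38. ] [-0.2   0.51  2.46  2.98  0.49  0.05] F [ 0.2 -0.3 -0.7] op 0.209 g 30.0
```

View pics/rect.png

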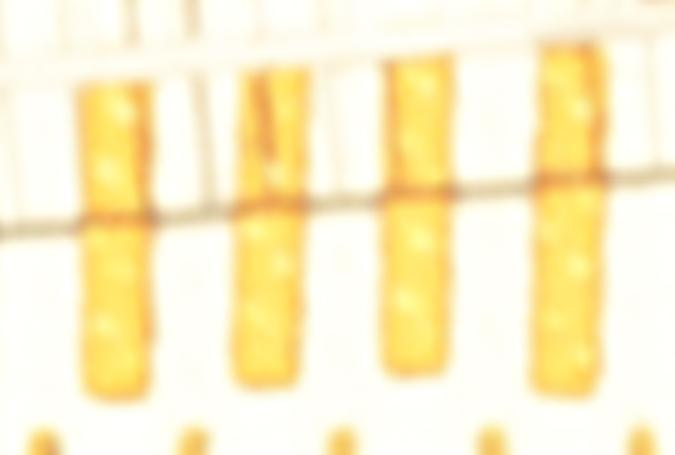

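```bash
cat > b1.py <<'E'
from jp import *
q=np.array(env.state()['joints']); qs=[q]
for p,M in [tipw(-80,0,45),tipw(-110,0,75)]+[(np.array(p,float),rd(*a)) for p,a in(((425,-10,205),(-140,40,22)),((410,-20,220),(-95,32,45)),((430,-150,228),(-88,8,30)),((467.7,-307.1,225),(-84.2,0,0)))]:
    w0=q if len(qs)<3 else q+[0,0,0,-.6,0,.4] if q[3]>1 else q
    q,e1,e2=ik(p,M,P,w0); print(q,round(e1,2),round(e2,2)); qs.append(q)
fr,Q=jointpath(qs,.6); check(fr); rows_from(fr,0); print(np.array(Q)[:,4].min())
E
python3 b1.py
```

```text
[-0.21  0.39  2.46  2.93  0.38  0.1 ] 0.0 0.0
[-0.22  0.28  2.49  2.85  0.3   0.17] 0.0 0.0
[-0.49  0.18  2.43  1.5   0.52  0.6 ] 0.0 0.0
[-0.55  0.17  2.27  0.85  0.76  0.46] 0.0 0.0
[-0.55  0.23  2.01  0.17  0.84  0.88] 0.0 0.0
[-0.7   0.41  1.73  0.    1.    0.77] 0.0 0.0
0 [464. -11. 133.] z [ 0.61 -0.05 -0.79] rake zmin 37 xmax 552 y -128..98 body zmin 124 xmax 501
1 [434.  -9. 163.] z [ 0.61 -0.05 -0.79] rake zmin 67 xmax 522 y -126..101 body zmin 154 xmax 471
2 [444. -11. 176.] z [ 0.65 -0.01 -0.76] rake zmin 78 xmax 530 y -123..101 body zmin 161 xmax 475
3 [451. -11. 187.] z [ 0.67  0.04 -0.74] rake zmin 88 xmax 551 y -121..105 body zmin 168 xmax 481
4 [452.  -9. 196.] z [ 0.68  0.09 -0.73] rake zmin 93 xmax 565 y -116..111 body zmin 174 xmax 483
5 [448.  -8. 202.] z [ 0.67  0.15 -0.73] rake zmin 95 xmax 572 y -109..115 body zmin 179 xmax 481
6 [439.  -8. 205.] z [ 0.64  0.2  -0.74] rake zmin 94 xmax 572 y -102..116 body zmin 184 xmax 473
7 [425. -10. 205.] z [ 0.6   0.24 -0.77] rake zmin 89 xmax 563 y -96..112 body zmin 188 xmax 462
8 [428.  -7. 210.] z [ 0.57  0.28 -0.77] r
[... 1229 characters left out ...]
0.035,0]]]
[[[-0.006,-0.008,-0.028,0.003,-0.018,-0.036,0],[-0.012,0.016,-0.032,-0.001,-0.019,-0.035,0],[-0.02,0.038,-0.037,-0.007,-0.02,-0.033,0],[0.002,-0.026,-0.008,0.004,-0.015,-0.047,0],[0.001,-0.01,-0.012,0.002,-0.017,-0.046,0]]]
[[[-0.003,0.003,-0.018,0,-0.018,-0.045,0],[-0.01,0.016,-0.023,-0.002,-0.02,-0.044,0],[-0.019,0.028,-0.029,-0.003,-0.021,-0.042,0],[0.04,0.13,-0.038,-0.027,-0.031,-0.017,0],[0.04,0.164,-0.054,-0.035,-0.03,-0.014,0]]]
[[[0.039,0.196,-0.066,-0.044,-0.025,-0.008,0],[0.064,0.202,-0.005,-0.006,-0.013,-0.009,0],[0.038,0.213,-0.002,-0.007,-0.013,-0.007,0],[0.01,0.22,0.005,-0.006,-0.014,-0.006,0]]]
19 max shift 55.07097692977672 turn 9.222255689363639
0.2962759270291097
```

>>> {"method": "drive_tool", "body": {
  "rows": [
    [[0.001,-0.049,-0.138,0,0,0,0],[0,0.021,-0.168,0,0,0,0],[0.004,-0.066,-0.015,0.015,-0.013,-0.036,0],[0.003,-0.048,-0.018,0.012,-0.015,-0.036,0],[-0.001,-0.028,-0.022,0.007,-0.016,-0.035,0]]
  ]
}}

```text
t: 16.38
eef_pos: [452.0, -9.7, 196.3]
tcp_rot: [-2.392, -0.118, -1.307]
ft_force: [0.7, -0.8, -2.4]
opening: 0.209
grip_force: 30.0
```

>>> {"method": "drive_tool", "body": {
  "rows": [
    [[-0.006,-0.008,-0.028,0.003,-0.018,-0.036,0],[-0.012,0.016,-0.032,-0.001,-0.019,-0.035,0],[-0.02,0.038,-0.037,-0.007,-0.02,-0.033,0],[0.002,-0.026,-0.008,0.004,-0.015,-0.047,0],[0.001,-0.01,-0.012,0.002,-0.017,-0.046,0]]
  ]
}}

```text
t: 17.0
eef_pos: [427.4, -7.3, 214.3]
tcp_rot: [-2.526, -0.297, -0.635]
ft_force: [-0.3, 0.4, -1.6]
opening: 0.208
grip_force: 30.0
```

>>> {"method": "drive_tool", "body": {
  "rows": [
    [[-0.003,0.003,-0.018,0,-0.018,-0.045,0],[-0.01,0.016,-0.023,-0.002,-0.02,-0.044,0],[-0.019,0.028,-0.029,-0.003,-0.021,-0.042,0],[0.04,0.13,-0.038,-0.027,-0.031,-0.017,0],[0.04,0.164,-0.054,-0.035,-0.03,-0.014,0]]
  ]
}}

```text
t: 17.62
eef_pos: [422.2, -100.3, 220.3]
tcp_rot: [-2.938, -0.196, -0.005]
ft_force: [0.2, 0.3, -2.3]
opening: 0.212
grip_force: 30.0
```

```bash
cat > b2.py <<'E'
from jp import *
st(); q=np.array(env.state()['joints']); qs=[q]
for p,a in(((430,-150,228),(-88,8,30)),((467.7,-307.1,225),(-84.2,0,0))):
    q,e1,e2=ik(np.array(p,float),rd(*a),P,q); qs.append(q)
fr,Q=jointpath(qs,.6); rows_from(fr,0)
import os
A=np.radians(0)
E
python3 b2.py; python3 br.py
```

```text
t 17.62 [ 422.2 -100.3  220.3] [-88.  -11.4] [-0.55  0.21  2.1   0.38  0.81  0.75] F [ 0.2  0.3 -2.3] op 0.212 g 30.0
[[[0.037,0.19,-0.064,-0.042,-0.024,-0.008,0],[0.065,0.202,-0.006,-0.007,-0.013,-0.008,0],[0.038,0.213,-0.001,-0.006,-0.013,-0.007,0],[0.011,0.22,0.004,-0.006,-0.014,-0.006,0]]]
4 max shift 55.07778590321147 turn 8.82550848393451
pan both [611.562 -20.554  -0.075] 273.1
pan scene [614.644 -19.765  -0.087] 69.6
pan top [610.208 -24.811  -0.088] 171.8
top -75 y at 0 -78.2 (d -3.2) angle 0.7 x -75..62 92
top -25 y at 0 -26.4 (d -1.4) angle -0.7 x -50..56 71
top 25 y at 0 22.3 (d -2.7) angle -2.0 x -52..52 71
top 75 y at 0 73.5 (d -1.5) angle 0.1 x -57..48 71
scene -75 y at 0 -81.6 (d -6.6) angle -0.2 x -60..58 80
scene -25 y at 0 -30.7 (d -5.7) angle 0.6 x -54..63 77
scene 25 y at 0 18.5 (d -6.5) angle 0.3 x -57..63 81
scene 75 y at 0 69.5 (d -5.5) angle -0.1 x -63..56 66
t 17.73 [ 424.2 -101.7  220.9] [-87.9 -11.3] [-0.55  0.21  2.09  0.38  0.81  0.74] F [ 0.1 -0.5 -2. ] op 0.206 g 30.0
```

>>> {"method": "drive_tool", "body": {
  "rows": [
    [[0.037,0.19,-0.064,-0.042,-0.024,-0.008,0],[0.065,0.202,-0.006,-0.007,-0.013,-0.008,0],[0.038,0.213,-0.001,-0.006,-0.013,-0.007,0],[0.011,0.22,0.004,-0.006,-0.014,-0.006,0],[0,0,0,0,0,0,0]]
  ]
}}

```text
t: 18.35
eef_pos: [467.8, -307.7, 222.8]
tcp_rot: [-3.134, -0.004, 0.098]
ft_force: [-0.2, 0.5, -1.3]
opening: 0.213
grip_force: 30.0
```

Run:
```python
from jp import *
st(); plan([(467.7,-307.1,185,-84.2,0,0,2),(467.7,-307.1,185,-84.2,0,0,1)])
```

```text
t 18.35 [ 467.8 -307.7  222.8] [-84.4  -0.4] [-0.7   0.41  1.73  0.01  1.    0.76] F [-0.2  0.5 -1.3] op 0.213 g 30.0
[[[-0.001,-0.001,0.076,-0.001,-0.001,-0.001,0],[0,-0.001,0.075,-0.001,0,0,0],[0,0,0,0,0,0,0]]]
3 rows
```

>>> {"method": "drive_tool", "body": {
  "rows": [
    [[-0.001,-0.001,0.076,-0.001,-0.001,-0.001,0],[0,-0.001,0.075,-0.001,0,0,0],[0,0,0,0,0,0,0]]
  ]
}}

```text
t: 18.73
eef_pos: [466.6, -303.5, 185.2]
tcp_rot: [-3.139, 0.0, 0.103]
ft_force: [0.6, -0.2, -1.1]
opening: 0.207
grip_force: 30.0
```

Run:
```python
from jp import *
st(); plan([(467.7,-307.1,165,-84.2,0,0,1),(467.7,-307.1,145,-84.2,0,0,2),(467.7,-307.1,145,-84.2,0,0,1)])
a=shot('scene');b=shot('top')
cv2.imwrite('pics/c5.png',np.hstack([cv2.resize(a['color'][205:285,280:370],None,fx=4.4,fy=4.4,interpolation=2)[:352,:396],cv2.resize(b['color'][180:270,325:425],None,fx=3.9,fy=3.9,interpolation=2)[:351,:390].copy() if 0 else cv2.resize(b['color'][180:270,325:425],(390,352),interpolation=2)]))
```

```text
t 18.73 [ 466.6 -303.5  185.2] [-84.1  -0.2] [-0.7   0.45  1.78  0.    0.91  0.77] F [ 0.6 -0.2 -1.1] op 0.207 g 30.0
[[[0.003,0.015,0.081,-0.001,0,0.001,0],[0,0,0.04,0,0,0,0],[0,0,0.04,0,0,0,0],[0,0,0,0,0,0,0]]]
4 rows
```

View pics/c5.png

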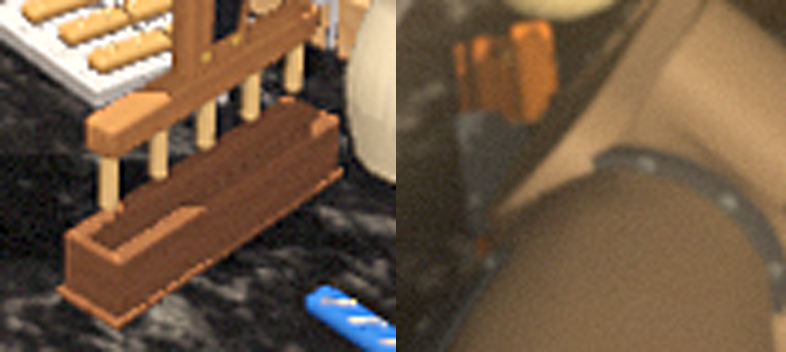

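The picture shows the pegs hanging over the slot, with the near peg at about (110,205) and the slot opening at (70–320, 100–260). The arm sits 4 mm off in y, so I correct that first and then lower.

>>> {"method": "drive_tool", "body": {
  "rows": [
    [[0.003,0.015,0,0,0,0,0],[0,0,0.03,0,0,0,0],[0,0,0,0,0,0,0]]
  ]
}}

```text
t: 19.2
eef_pos: [468.0, -308.6, 178.3]
tcp_rot: [-3.141, -0.0, 0.103]
ft_force: [-0.7, -1.2, -1.0]
opening: 0.212
grip_force: 30.0
```

Run:
```python
from jp import *
st(); plan([(467.7,-307.1,160,-84.2,0,0,2),(467.7,-307.1,148,-84.2,0,0,2)])
```

```text
t 19.2 [ 468.  -308.6  178.3] [-84.1  -0. ] [-0.7   0.46  1.78  0.    0.9   0.77] F [-0.7 -1.2 -1. ] op 0.212 g 30.0
[[[0,-0.003,0.037,0,0,0,0],[-0.001,-0.003,0.036,0,0,0,0],[0,0,0.024,0,0,0,0],[0,0,0.024,0,0,0,0]]]
4 rows
```

>>> {"method": "drive_tool", "body": {
  "rows": [
    [[-0.001,-0.006,0.037,0,0,0,0],[0,0,0.036,0,0,0,0],[0,0,0.024,0,0,0,0],[0,0,0.024,0,0,0,0],[0,0,0,0,0,0,0]]
  ]
}}

```text
t: 19.82
eef_pos: [467.8, -307.2, 148.0]
tcp_rot: [-3.141, -0.0, 0.103]
ft_force: [0.0, 0.2, -1.7]
opening: 0.214
grip_force: 30.0
```

Run:
```python
from jp import *
st(); plan([(467.7,-307.1,130,-84.2,0,0,2),(467.7,-307.1,119.5,-84.2,0,0,2),(467.7,-307.1,119.5,-84.2,0,0)])
```

```text
t 19.82 [ 467.8 -307.2  148. ] [-84.1  -0. ] [-0.7   0.5   1.81  0.    0.83  0.77] F [ 0.   0.2 -1.7] op 0.214 g 30.0
[[[0,0,0.036,0,0,0,0],[0,0,0.036,0,0,0.001,0],[0,0,0.021,0,0,0,0],[0,0,0.021,0,0,0,0],[0,0,0,0,0,0,0]]]
5 rows
```

Tips are at z ≈ 36, inside the slot, with no contact.

>>> {"method": "drive_tool", "body": {
  "rows": [
    [[0,0,0.036,0,0,0,0],[0,0,0.036,0,0,0,0],[0,0,0.021,0,0,0,0],[0,0,0.021,0,0,0,0],[0,0,0,0,0,0,0]]
  ]
}}

```text
t: 20.45
eef_pos: [467.8, -307.2, 119.6]
tcp_rot: [-3.141, -0.0, 0.103]
ft_force: [-0.4, 0.3, -1.5]
opening: 0.205
grip_force: 30.0
```

Run:
```python
from jp import *
st()
```

```text
t 20.45 [ 467.8 -307.2  119.6] [-84.1  -0. ] [-0.7   0.54  1.84  0.    0.76  0.77] F [-0.4  0.3 -1.5] op 0.205 g 30.0
```

>>> {"method": "drive_tool", "body": {
  "rows": [
    [[0,0,0.004,0,0,0,0],[0,0,0,0,0,0,0],[0,0,0,0,0,0,0.6],[0,0,0,0,0,0,0.6],[0,0,0,0,0,0,0.6]]
  ]
}}

```text
t: 21.08
eef_pos: [467.9, -307.3, 119.2]
tcp_rot: [3.141, -0.001, 0.103]
ft_force: [-0.4, -0.1, -0.5]
opening: 0.468
grip_force: 0.0
```

>>> {"method": "drive_tool", "body": {
  "rows": [
    [[0,0,0,0,0,0,0.6],[0,0,-0.06,0,0,0,0.6],[0,0,-0.16,0,0,0,0.6],[0,0,-0.2,0,0,0,0.6],[0,0,0,0,0,0,0.6]]
  ]
}}

```text
t: 21.7
eef_pos: [468.8, -308.1, 228.5]
tcp_rot: [3.136, -0.006, 0.103]
ft_force: [0.5, -0.7, 0.0]
opening: 0.598
grip_force: 0.0
```

>>> {"method": "drive_tool", "body": {
  "rows": [
    [[-0.12,-0.16,0,0,0,0,0.6],[-0.12,-0.16,0,0,0,0,0.6],[-0.08,-0.18,0,0,0,0,0.6],[0,0,0,0,0,0,0.6]]
  ]
}}

```text
t: 22.2
eef_pos: [373.6, -188.9, 224.1]
tcp_rot: [-3.141, -0.0, 0.104]
ft_force: [0.1, 0.1, -0.4]
opening: 0.596
grip_force: 0.0
```

```bash
python3 br.py
python3 - <<'E'
from jp import *
a=shot('scene');b=shot('top')
for n in('jar','mug','rake','rest'):
    for p in(a,b):
        d=env.place_of(n,p); print(n,[(w(p,x['at']).round(0),round(x['score'],2)) for x in d[:1]])
cv2.imwrite('pics/c6.png',np.vstack([cv2.resize(a['color'][170:290,160:380],(660,360),interpolation=2)[:340],cv2.resize(b['color'][140:290,120:430],(540,260),interpolation=2).copy() if 0 else cv2.copyMakeBorder(cv2.resize(b['color'][150:280,190:430],(460,250),interpolation=2),0,0,0,200,0)]))
E
```

```text
pan both [610.791 -21.718  -0.087] 239.5
pan scene [614.644 -20.033  -0.089] 84.2
pan top [610.021 -25.329  -0.088] 115.1
top -75 y at 0 -77.2 (d -2.2) angle -1.5 x -56..62 79
top -25 y at 0 -26.4 (d -1.4) angle -0.7 x -48..56 70
top 25 y at 0 22.3 (d -2.7) angle -2.0 x -52..52 71
top 75 y at 0 73.5 (d -1.5) angle 0.2 x -57..48 71
scene -75 y at 0 -81.4 (d -6.4) angle -0.4 x -60..58 80
scene -25 y at 0 -30.6 (d -5.6) angle 0.5 x -54..63 76
scene 25 y at 0 18.5 (d -6.5) angle 0.4 x -57..63 81
scene 75 y at 0 68.0 (d -7.0) angle 1.1 x -62..56 72
t 22.3 [ 375.6 -191.2  224.2] [-84.1   0.1] [-0.63  0.21  2.04  0.    0.89  0.84] F [ 0.2 -0.9  0.7] op 0.598 g 0.0
jar [(array([401., 222.,   2.]), 0.93)]
jar [(array([397., 226.,  -2.]), 0.85)]
mug [(array([319., 344.,   3.]), 0.82)]
mug [(array([320., 343.,  -1.]), 0.89)]
rake [(array([ 471., -307.,    6.]), 0.82)]
rake []
rest [(array([ 468., -307.,   -0.]), 0.59)]
rest [(array([ 470., -307.,    3.]), 0.59)]
```

View pics/c6.png

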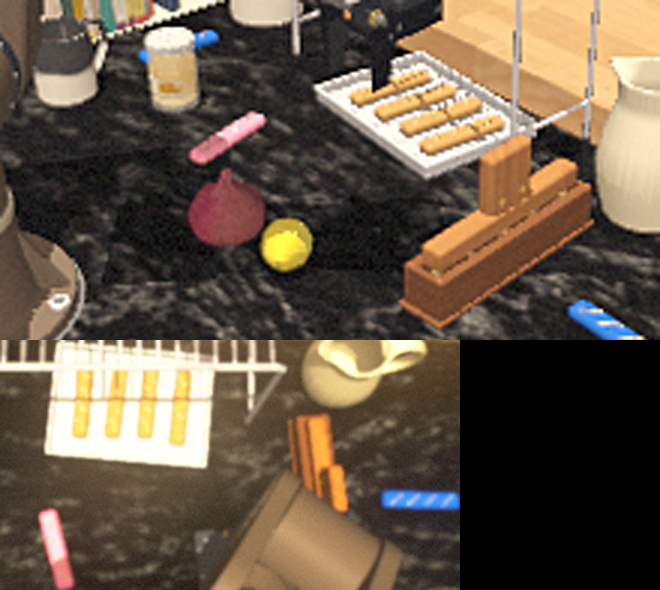

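The final picture shows four straight sticks, one in each channel (scene crop about (390,88) to (462,133)). The rake stands upright in its rest at about (500,220), the gripper is clear, and the pan, jar and mug have not moved.

```bash
python3 -c "
from cell import env
print(env.job_done())"
```

```text
the job is handed in; nothing more can be done
None
```

I combed the breadsticks so one lies in each of the four channels, straight to about 2° by the camera measurements, set the rake back upright in its rest, let go, and handed the job in at about 22 s.

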